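Fetch the end gate from behind the combs and close the gel casting tray

TASK

Close the open end of the gel casting tray with the end gate that hangs at the back of the crowded hook: first move the two combs in front of it over to the spare hook and leave them hanging there, then take the gate and press it into the tray's end grooves until it is firmly home on the seal strip beneath it. The plates, hooks and tray are thin plastic and light rod: feel your way, lower and press gently, and leave everything else on the bench as it stands.

Things in the scene. Friction and masses are not known exactly. Their poses are not given: they have to be found in the camera images.
- full_stand: Support stand with the crowded hook, fixed; origin under the centre of its base plate (210 x 120 x 14). On its rod hang, from the tip inwards, the two combs close together at about x = -41 and -27 (4 to 12 clear between them, too little for a finger: they slide together when pinched and come away as one), and the gate at about x = +20 (each within 3 mm). Plates bear on hooks with 15 N at most.
- full_rod (a point): Crowded hook: point on the rod's axis above the base's centre, 200 above the table, axes as the stand. Steel rod 7 thick, level and straight from the boss head (ends at x = +62) to x = -80, then turned up by 8 mm to its tip at x = -94. -x is the way the hook points, roughly to the robot. Upright at x = +75, its top 38 above the rod.
- spare_stand: Support stand with the spare, empty hook; same as the other stand, fixed; origin under the centre of its base plate.
- spare_rod (a point): Spare hook: point on the rod's axis above the base's centre, 200 above the table; same rod, sizes and axes as the crowded hook (level from x = +62 to -80, tip at x = -94 and 8 mm higher).
- gate_mid (a point): End gate at the back of the crowded hook: white plate 6 thick (x), 96 wide (y), 96 high (z), 30 to 60 g; point at its centre. Lower 44 a solid panel, above it a 40 wide grip tab whose top 24 is solid: pinch it there across the 6 mm. Below that the hanging slot, 16 wide, from this centre's level up to a 90 degree point 24 above it. Hung, the rod's axis is 19 above this centre.
- comb_a_mid (a point): Comb with 6 broad teeth, hung in front of the gate (either comb may be foremost). White plate of the same outline, thickness, tab and slot as the gate, but its lower 26 are teeth; point at its centre, 48 above the teeth's ends.
- comb_b_mid (a point): Comb with 12 narrow teeth, hung in front of the gate (either comb may be foremost). White plate of the same outline, thickness, tab and slot as the gate, but its lower 26 are teeth; point at its centre, 48 above the teeth's ends.
- tray: Grey gel casting tray fixed on a white levelling platform (190 x 170), origin on the table under its centre. Side cheeks 86 apart. Its +x end is closed by a gate like the hung one; the -x end, towards the robot, is open, with an empty upright groove in each cheek. Gate against tray walls or lips: 25 N at most.
- seat (a point): Tray floor level midway between the grooves of the open end; axes as the tray (x: the gate's thickness). Grooves 10 wide, 101 apart over their backs, mouths flared by 5; cheeks end 34, lips 39 above this. Silicone cords in the grooves grip the gate from 31 above down (drag 1 to 8 N): it does not fall home. Home, its centre is 46 to 55 above this point, as the seal lies.
- foot_seal (a joint): Soft black seal strip across the groove floor, under the gate's foot: how far it is squeezed (m), 0 free. Strips of different thickness are in use: its free top lies 0 to 7 above floor level, so feel for it. It gives 1 mm per 10 N on top of the cords' drag; firmly home means squeezed by at least 0.8 mm (8 N) for a moment, and never by more than 25 N. Let go, it may spring back a little.
- tip_box: Bystander: pipette tip box, teal with clear lid, 85 x 122 x 62, loose.
- dishes: Bystander: stack of three petri dishes, 92 across, 45 high, loose.
- beaker: Bystander: small glass beaker, 54 across, 70 high, loose.
- tube_rack: Bystander: lilac tube rack with capped tubes, 60 x 110 x 70, loose.
- timer: Bystander: white lab timer, 62 x 66 x 24, loose.
- bottle: Bystander: glass reagent bottle with blue cap, 64 across, 105 high, loose.
- flask: Bystander: conical glass flask, 80 across, 90 high, loose.
Mind the look-alikes: they are no part of the job. What is shaped like the part that bears comb_a_mid but black is not meant. What is shaped like the part that bears comb_b_mid but black is not meant.

How it is judged:
On the way, in this order (a step that is already met when the one before it is completed fails the run):
1. both combs hang from the spare hook, let go, while the gate still hangs on its own hook (x of comb_a_mid in the frame of spare_stand between -0.082 and 0.062 m and y of comb_a_mid in the frame of spare_stand between -0.012 and 0.012 m and z of comb_a_mid in the frame of spare_stand between 0.176 and 0.186 m and angle between each of comb_a_mid, comb_b_mid's own z axis and vertical below 0.2 rad and contact force between the fingers and comb_a below 0.05 N and x of comb_b_mid in the frame of spare_stand between -0.082 and 0.062 m and y of comb_b_mid in the frame of spare_stand between -0.012 and 0.012 m and z of comb_b_mid in the frame of spare_stand between 0.176 and 0.186 m and contact force between the fingers and comb_b below 0.05 N and distance of gate_mid from where it was at the start of the episode below 0.03 m), for 0.2 s.
2. the gate stands in both grooves and is pressed home: its foot squeezes the seal by 0.8 mm (horizontal distance between gate_mid and seat below 0.005 m and z of gate_mid in the frame of foot_seal below 0.0585 m and angle between gate_mid's own z axis and vertical below 0.06 rad and angle between the x axis of gate_mid and the x axis of seat, either way round below 0.08 rad and value of joint foot_seal above 0.0008 m), for 0.2 s.
At the end, for the whole second after the job is handed in: Both combs hang from the level part of the spare hook within 0.2 rad of upright; the gate stands upright in both end grooves, its foot within 1.5 mm of the seal's top and its centre within 5 mm of the seat point sideways; all let go and at rest (x of comb_a_mid in the frame of spare_stand between -0.082 and 0.062 m and y of comb_a_mid in the frame of spare_stand between -0.012 and 0.012 m and z of comb_a_mid in the frame of spare_stand between 0.176 and 0.186 m and angle between each of comb_a_mid, comb_b_mid's own z axis and vertical below 0.2 rad and contact force between the fingers and comb_a below 0.05 N and x of comb_b_mid in the frame of spare_stand between -0.082 and 0.062 m and y of comb_b_mid in the frame of spare_stand between -0.012 and 0.012 m and z of comb_b_mid in the frame of spare_stand between 0.176 and 0.186 m and contact force between the fingers and comb_b below 0.05 N and horizontal distance between gate_mid and seat below 0.005 m and z of gate_mid in the frame of foot_seal below 0.0585 m and angle between gate_mid's own z axis and vertical below 0.06 rad and angle between the x axis of gate_mid and the x axis of seat, either way round below 0.08 rad and linear speed of each of comb_a, comb_b, gate below 0.02 m/s); the robot touches nothing.
It fails at once if a comb or the gate bears on a hook or stand with more than 15 N (contact force between any of comb_a, comb_b, gate and full_stand above 15 N or contact force between any of comb_a, comb_b, gate and spare_stand above 15 N).
It fails at once if the gate is forced against the tray or the foot seal with more than 25 N, or the robot pushes on the tray (contact force between gate and tray above 25 N or contact force between gate and foot_seal above 25 N or contact force between any of the arm, the fingers and tray above 5 N).
It fails at once if the robot pushes a stand with more than 15 N (contact force between any of the arm, the fingers and full_stand above 15 N or contact force between any of the arm, the fingers and spare_stand above 15 N).
It fails at once if a comb or the gate is dropped on the bench (height (world z) of any of comb_a_mid, comb_b_mid, gate_mid below 0.065 m).
It fails at once if a bystander is moved by more than 20 mm (distance of any of tip_box, dishes, beaker, tube_rack, timer, bottle, flask from where it was at the start of the episode above 0.02 m).
It also fails if it takes over 70 s, if anything falls off the work surface, if the arm or the gripper's body presses on something with over 40 N, if the wrist force passes 120 N, or if a joint passes its speed limit or range.

ROBOT

A 7-joint arm with a two-finger parallel gripper is mounted at the origin on the work surface. World frame = base frame: x ahead of the robot, y to its left, z up, the work surface at z = 0. Lengths are in m, angles in rad, forces in N, time in s.
With the tool pointing down it reaches from about 0.4 to 0.85 m from the base axis. Payload 4.5 kg.
Tool frame: the origin (TCP) lies at the very end of the fingers, on their centre line; the grasp point (between the pads) lies 19 mm behind it; z points along the fingers, x is the direction in which the jaws open and shut, and the axes are right-handed (so a half turn about z gives the same grasp; the last joint's range is limited). The gripper opens to 88 mm and grips with 3 to 60 N. Pads are 18 mm wide; open, the fingers measure 123 mm over their backs; the gripper's body (75 mm by 187 mm) begins 45 mm behind the grasp point.
Start: joints at [0.034, 0.689, -0.195, 1.565, 0.157, 0.902, -0.215], TCP at [0.625, 0, 0.239] pointing down, gripper open.
Joint ranges: [-3.01, 3.01], [-0.46, 2.08], [-1.47, 1.51], [0.13, 2.56], [-1, 4.14], [0.04, 2.09], [-2.66, 2.66]. Speed limits (rad/s): [2.57, 2.57, 3.14, 3.14, 3.14, 3.14, 3.14].

INTERFACE

Orientations are given as a unit quaternion [x, y, z, w].
In Python, from plant import * gives the robot as it stands.
- The arm moves only by the tool apply_moves, never from a script. Its argument "series" is a list of rows, each an object of numbers: "x", "y", "z": the shift along the tool's x, y, z in units of 80 cm (1.0 is 80 cm); "wx", "wy", "wz": the turn, a rotation vector about the tool's x, y, z in units of pi rad (1.0 is pi rad); "fingers": the opening, from -1 (shut) to 1 (fully open), so that 0 is half open. In form: [{"x": .., "y": .., "z": .., "wx": .., "wy": .., "wz": .., "fingers": ..}, ...]. A call has 1 to 8 rows; each row shifts and turns the pose as measured when the row begins, along the tool's axes as they then stand; what a row does not reach is not made up. A row lasts 1/8 s, in which the tool goes at most 62.5 mm and 10.7 degrees, less where a joint would pass 70% of its speed; a pose out of reach is approached as far as the arm can. A call with a number of a shift or a turn outside -1 to 1 is refused whole. A call with a gripper value outside its range is refused whole. The fingers move at their own pace and stop on an object; "force" is the grip in N (left out, the last holds). Time passes only in rows, so rows that do not move let the fingers close. It gives the time, the measured TCP pose, the force and the opening at its end, in the units of the state.
- get_state(): the state, without advancing time (a new reading comes with each control period).
- snapshot(name): name is "scene" or "side" or "wrist"; returns (picture, depth): 420x560x3 uint8, red, green, blue; 420x560 float32, m along the optical axis (not along the pixel's ray), 0 where there is no reading.
- camera_model(name): a dict with "camera_matrix" (3x3 intrinsics, pixels), "dist_coeffs" ([k1, k2, p1, p2, k3] as OpenCV has them; the pictures are not rectified), "world_from_camera" (4x4, takes a point from camera to world coordinates). Camera axes: x right, y up, looking along -z (the intrinsics and any distortion apply to the point x, -y, -z); pixel columns grow to the right and rows downward; lengths in m; the calibration is good to about 2 mm. A picture is of the moment at which its call begins: read the wrist's pose just before it. camera_model takes no time and is no camera call; for the wrist camera it gives the pose at the moment of the call.
- finish_job(): hands the job in, once; it reports no verdict.
The state is a dict: "clock": time; "q": joint angles; "qd": joint speeds; "joint_torque": joint torques, N m; "tool_pos": TCP position; "eef_rot": TCP orientation; "contact_force": force on the tool from outside, world axes, zero at the start; "moment": the same for the moment, N m; "opening": opening from 0.0 (shut) to 1.0 (fully open).
Only numpy, scipy, OpenCV 4.12 (cv2) and the standard library are available. Lean on these libraries where they do the work, as an engineer would, in place of code of your own. Each camera call takes 0.05 s, during which the arm holds its last target. There are 200 camera calls.

## Working session

There is one attempt and no reset: what is moved stays moved. The work goes in short steps, Python scripts to look and compute and a tool call to move; the robot and the scene stay as the last step left them, time stands still between calls to the robot, and variables do not carry over. Pictures are saved under pics/ and viewed, about 8 in all and at most 12, crops included, and the job is handed in when it is done.

Besides the shell and the picture viewer there is one more tool, called after "Request:" by a JSON object that holds its "api" and its "payload", one argument or row to a line. apply_moves: Moves the arm, as the interface text tells. Its arguments: {"type":"object","properties":{"series":{"type":"array","items":{"type":"object","properties":{"x":{"type":"number"},"y":{"type":"number"},"z":{"type":"number"},"wx":{"type":"number"},"wy":{"type":"number"},"wz":{"type":"number"},"fingers":{"type":"number"}}}},"force":{"type":"number"}},"required":["series"]}

```bash
ls; mkdir -p pics; python3 - <<'E'
from plant import *
import cv2,numpy as np
s=get_state();print(s)
for n in("scene","side"):
    p,d=snapshot(n);np.savez(f"{n}0.npz",p=p,d=d);cv2.imwrite(f"pics/{n}0.png",cv2.resize(p[:,:,::-1],(784,588)))
    c=camera_model(n);print(n,c)
E
```

```text
pics
{'clock': 0.0, 'q': array([ 0.03380643,  0.68997308, -0.19452465,  1.56634923,  0.15730426,
        0.90247456, -0.21509111]), 'qd': array([ 1.90339779e-04, -1.00272793e-03, -5.46845948e-05, -5.46215590e-04,
        1.14363267e-04, -1.13891242e-03, -1.00886207e-03]), 'joint_torque': array([ 3.38560185e-04, -5.27571630e+01, -1.26686912e+00, -1.53434461e+01,
       -5.26333472e-02,  6.56995355e-03,  1.65937727e-04]), 'tool_pos': array([ 6.24371514e-01, -4.77228046e-05,  2.37915712e-01]), 'eef_rot': array([ 9.99999589e-01,  4.91913200e-05, -9.03565249e-04,  6.31168371e-05]), 'contact_force': array([0.02351136, 0.52411157, 0.23067408]), 'moment': array([0.01001916, 0.02005044, 0.00212729]), 'opening': 1.0023239403175486}
scene {'camera_matrix': array([[445.84041896,   0.        , 275.87056218],
       [  0.        , 445.84041896, 208.15479505],
       [  0.        ,   0.        ,   1.        ]]), 'dist_coeffs': array([-0.00964451,  0.        ,  0.        ,  0.        ,  0.        ]), 'world_from_camera': array([[ 5.83429450e-01, -4.31915252e-01,  6.87793059e-01,
         1.56205885e+00],
       [ 8.12163675e-01,  3.09760242e-01, -4.94407480e-01,
        -8.31310278e-01],
       [ 4.91186979e-04,  8.47052423e-01,  5.31509126e-01,
         9.56256306e-01],
       [ 0.00000000e+00,  0.00000000e+00,  0.00000000e+00,
         1.00000000e+00]])}
side {'camera_matrix': array([[417.30970323,   0.        , 282.06093809],
       [  0.        , 417.30970323, 202.3052362 ],
       [  0.        ,   0.        ,   1.        ]]), 'dist_coeffs': array([-0.03378757,  0.        ,  0.        ,  0.        ,  0.        ]), 'world_from_camera': array([[ 0.88430862,  0.28736879, -0.36799109,  0.04052066],
       [-0.46664656,  0.57008432, -0.67619883, -0.86341145],
       [ 0.01546751,  0.76969023,  0.63823014,  0.90517036],
       [ 0.        ,  0.        ,  0.        ,  1.        ]])}
```

View pics/scene0.png

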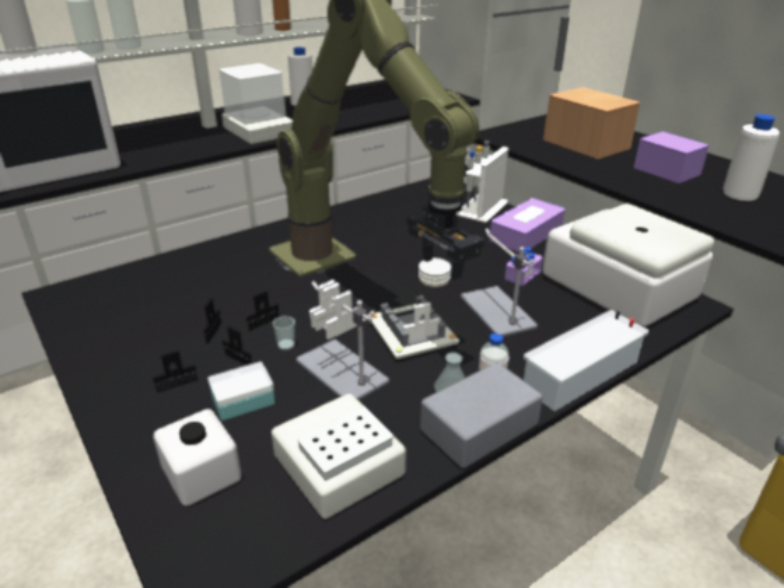

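View pics/side0.png

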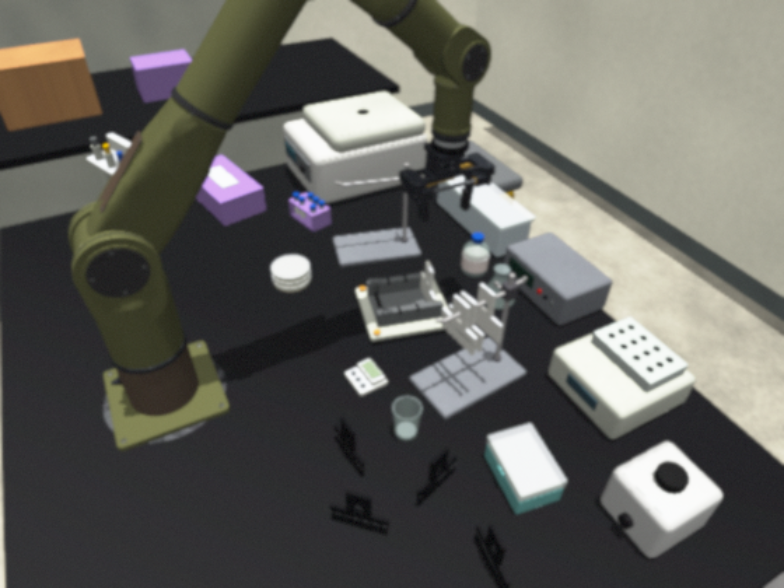

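```bash
cat > h.py <<'E'
from plant import *
import cv2,numpy as np
from scipy.spatial.transform import Rotation as R
def cloud(p,d,c):
    h,w=d.shape;u,v=np.meshgrid(np.arange(w),np.arange(h))
    K,D=c["camera_matrix"],c["dist_coeffs"]
    q=cv2.undistortPoints(np.stack([u,v],-1).reshape(-1,1,2).astype(np.float64),K,D)[:,0]
    z=d.ravel();P=np.c_[q[:,0]*z,-q[:,1]*z,-z,np.ones(len(z))]@c["world_from_camera"].T
    ok=z>0
    return P[ok,:3],p.reshape(-1,3)[ok]
def ray(uv,c):
    q=cv2.undistortPoints(np.array([[uv]],float),c["camera_matrix"],c["dist_coeffs"])[0,0]
    W=c["world_from_camera"];r=W[:3,:3]@[q[0],-q[1],-1];return W[:3,3],r/np.linalg.norm(r)
E
python3 - <<'E'
from h import *
P=[];C=[]
for n in("scene","side"):
    f=np.load(f"{n}0.npz");a,b=cloud(f["p"],f["d"],camera_model(n));P.append(a);C.append(b)
    m=(abs(a[:,2])<.02);print(n,np.median(a[m,2]))
    # top-down
    s=1000;im=np.zeros((600,700,3),np.uint8)   # px/m: 1mm; x 0.35..0.95 up ; y .35..-.35
    m=(a[:,2]>-.02)&(a[:,2]<.3);a=a[m];b=b[m];o=np.argsort(a[:,2]);a=a[o];b=b[o]
    for p,c in zip(a,b):
        r=int((0.95-p[0])*s);q=int((.35-p[1])*s)
        if 0<=r<600 and 0<=q<700:
            hcol=cv2.applyColorMap(np.uint8([[min(255,max(0,p[2])*1000)]]),cv2.COLORMAP_JET)[0,0]
            cv2.circle(im,(q,r),1,[int(v) for v in (hcol*.6+c[::-1]*.4)],-1)
    for k in range(0,7): cv2.putText(im,f"{.35-k*.1:.2f}",(k*100,10),0,.35,(255,255,255)); cv2.line(im,(k*100,0),(k*100,600),(90,90,90),1)
    for k in range(0,6): cv2.putText(im,f"{.95-k*.1:.2f}",(0,k*100+10),0,.35,(255,255,255)); cv2.line(im,(0,k*100),(700,k*100),(90,90,90),1)
    cv2.imwrite(f"pics/top_{n}.png",im)
a,b=cv2.imread("pics/top_scene.png"),cv2.imread("pics/top_side.png")
cv2.imwrite("pics/top.png",cv2.resize(np.hstack([a,b]),(1400,600))[:,:])
E
```

```text
scene -0.0013827392392367632
side 0.000419968171553986
```

View pics/top_side.png

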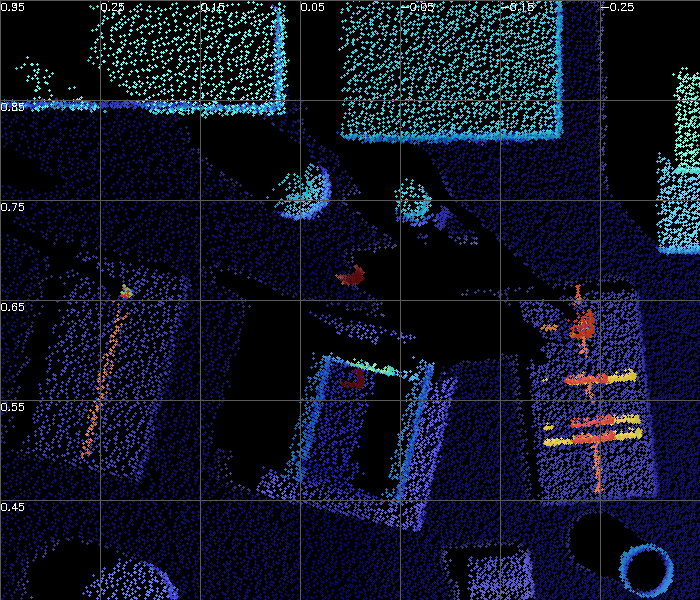

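View pics/top_scene.png

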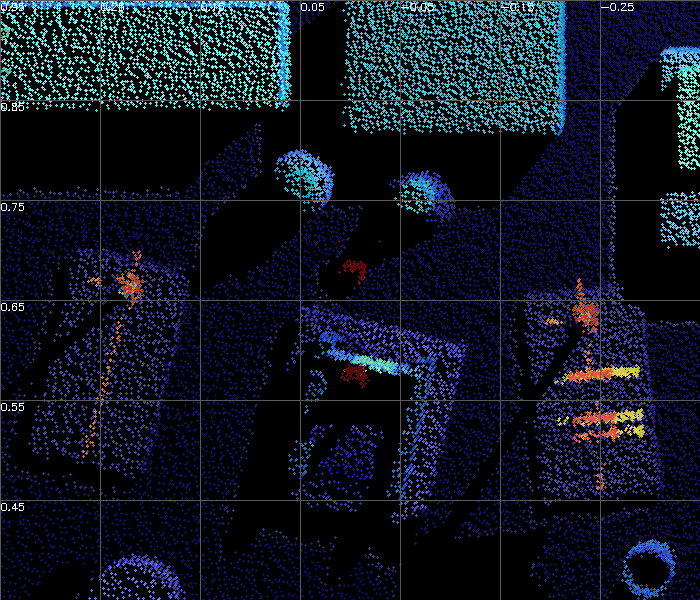

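```bash
python3 - <<'E'
from h import *
A={}
for n in("scene","side"):
    f=np.load(f"{n}0.npz");A[n],_=cloud(f["p"],f["d"],camera_model(n))
def box(a,x0,x1,y0,y1,z0,z1): return a[(a[:,0]>x0)&(a[:,0]<x1)&(a[:,1]>y0)&(a[:,1]<y1)&(a[:,2]>z0)&(a[:,2]<z1)]
for nm,(x0,x1,y0,y1) in dict(full=(.43,.69,-.33,-.15),spare=(.44,.72,.13,.345)).items():
    for n in A:
        b=box(A[n],x0,x1,y0,y1,.007,.022);r=cv2.minAreaRect((b[:,:2]*1000).astype(np.float32))
        print(nm,n,"base",r,"z",np.median(b[:,2]))
        q=box(A[n],x0-.03,(.60 if nm=="full" else .64),*((-.262,-.232) if nm=="full" else (.22,.28)),.190,.2065)
        if len(q)>10:
            vx,vy,cx,cy=cv2.fitLine(q[:,:2].astype(np.float32),cv2.DIST_HUBER,0,.01,.01).ravel()
            print("  rod n",len(q),"yaw",np.degrees(np.arctan2(vy,vx)),"c",cx,cy,"zmed",np.median(q[:,2]),"x",q[:,0].min(),q[:,0].max())
for n in A:
    for lo,hi in((.50,.525),(.525,.545),(.56,.59)):
        q=box(A[n],lo,hi,-.3,-.19,.205,.235)
        if len(q):print(n,"tab",len(q),q.mean(0),"y",np.percentile(q[:,1],[3,97]),"z",np.percentile(q[:,2],[3,97]))
        q=box(A[n],lo,hi,-.31,-.18,.14,.24)
        if len(q):print("   plate y",np.percentile(q[:,1],[1,99]),"z",np.percentile(q[:,2],[1,99]))
    q=box(A[n],.4,.66,-.12,.13,.02,.16);
    h,e=np.histogram(q[:,2],70);print(n,[(round(x,3),int(c)) for x,c in zip(e,h) if c>60])
E
```

```text
full scene base ((557.0958862304688, -242.9404296875), (215.26544189453125, 123.78559112548828), 5.7711262702941895) z 0.011842622188488472
  rod n 94 yaw 3.3278005 c 0.54723257 -0.24825048 zmed 0.20066262672516882 x 0.46172097594649397 0.5980544289548483
full side base ((552.3991088867188, -239.7138214111328), (210.15293884277344, 120.94761657714844), 5.276582717895508) z 0.013422621252320466
  rod n 144 yaw 1.4312651 c 0.52505505 -0.24829397 zmed 0.20184081853956154 x 0.4599618476802494 0.5997404190709124
spare scene base ((590.296142578125, 238.67178344726562), (122.90367889404297, 219.11692810058594), 76.96247100830078) z 0.011271413642969907
  rod n 54 yaw -14.438948 c 0.5628462 0.24627525 zmed 0.19945252087659254 x 0.49345328733833704 0.6311611052871422
spare side base ((584.14697265625, 241.45367431640625), (130.43569946289062, 209.18370056152344), 76.23990631103516) z 0.013333143284669502
  rod n 89 yaw -14.630921 c 0.5681856 0.24674863 zmed 0.20139136846091388 x 0.4959192526874895 0.6381348675405221
scene tab 48 [ 0.51564045 -0.24886192  0.22232375] y [-0.2659002  -0.2242146
[... 704 characters left out ...]
 0.23060173]
   plate y [-0.29023336 -0.19612142] z [0.14077672 0.23047083]
side tab 75 [ 0.52865533 -0.2482691   0.2213437 ] y [-0.26220027 -0.22377304] z [0.20707139 0.23008014]
   plate y [-0.28849548 -0.22274144] z [0.14169609 0.23019807]
side tab 111 [ 0.56996703 -0.23840819  0.21904476] y [-0.25640907 -0.21723551] z [0.2059956  0.23060225]
   plate y [-0.28428342 -0.21612518] z [0.14112525 0.22973608]
side [(np.float64(0.022), 109), (np.float64(0.023), 190), (np.float64(0.025), 218), (np.float64(0.026), 141), (np.float64(0.028), 180), (np.float64(0.029), 136), (np.float64(0.031), 125), (np.float64(0.032), 70), (np.float64(0.062), 102), (np.float64(0.063), 103), (np.float64(0.065), 63)]
```

Request:
{"api": "apply_moves", "payload": {
  "series": [
    {"x": -0.0255,"y": 0.061,"z": -0.0175,"fingers": -0.09},
    {"x": -0.0255,"y": 0.061,"z": -0.0175,"fingers": -0.09},
    {"x": -0.0255,"y": 0.061,"z": -0.0175,"fingers": -0.09},
    {"x": -0.0255,"y": 0.061,"z": -0.0175,"fingers": -0.09},
    {"x": -0.0255,"y": 0.061,"z": -0.0175,"fingers": -0.09},
    {"wz": -0.0306,"fingers": -0.09},
    {"fingers": -0.09}
  ],
  "force": 10
}}

```text
schema error: expected keys x, y, z, wx, wy, wz, fingers
```

```bash
cat >> h.py <<'E'
def yaw(s):
    M=R.from_quat(s["eef_rot"]).as_matrix();return np.degrees(np.arctan2(M[1,0],M[0,0])),M
def go(x,y,z=None,yw=None):
    "print tool-axis shift in units to reach world target"
    s=get_state();a,M=yaw(s);t=s["tool_pos"]
    d=M.T@(np.array([x,y,t[2] if z is None else z])-t)
    print("at",t.round(4),"yaw",round(a,2),"tilt",M[:,2].round(4),"d units",(d/.8).round(4),"wz",None if yw is None else round(-(yw-a)/180,4),"F",s["contact_force"].round(2),"t",s["clock"])
E
python3 - <<'E'
from h import *
go(.522,-.244,.3,5.5)
c=camera_model("wrist");p,d=snapshot("wrist");np.savez("w1.npz",p=p,d=d,W=c["world_from_camera"])
cv2.imwrite("pics/w1.png",cv2.resize(p[:,:,::-1],(784,588)));print(c)
P,C=cloud(p,d,c);m=(P[:,2]>.207)&(P[:,2]<.24)&(P[:,1]<-.2)
q=P[m];h,e=np.histogram(q[:,0],np.arange(.45,.66,.002));print([(round(x,3),int(k)) for x,k in zip(e,h) if k])
m=(abs(P[:,2]-.201)<.006)&(P[:,1]<-.2)&(P[:,1]>-.27)&(P[:,0]<.6);q=P[m];print(len(q),cv2.fitLine(q[:,:2].astype(np.float32),cv2.DIST_HUBER,0,.01,.01).ravel() if len(q)>9 else 0)
E
```

```text
at [ 0.6245 -0.      0.238 ] yaw 0.01 tilt [-1.6e-03 -1.0e-04 -1.0e+00] d units [-0.1282  0.305  -0.0773] wz -0.0305 F [-0.37 -0.42  0.74] t 0.1
{'camera_matrix': array([[299.10390717,   0.        , 279.34441759],
       [  0.        , 299.10390717, 208.33507185],
       [  0.        ,   0.        ,   1.        ]]), 'dist_coeffs': array([-0.01110497,  0.        ,  0.        ,  0.        ,  0.        ]), 'world_from_camera': array([[ 9.99996792e-01,  1.08882477e-04,  2.53046000e-03,
         6.25097761e-01],
       [-7.54155891e-04,  9.66559764e-01,  2.56440350e-01,
         6.68432049e-02],
       [-2.41791897e-03, -2.56441436e-01,  9.66556746e-01,
         3.84953533e-01],
       [ 0.00000000e+00,  0.00000000e+00,  0.00000000e+00,
         1.00000000e+00]])}
[]
0 0
```

View pics/w1.png

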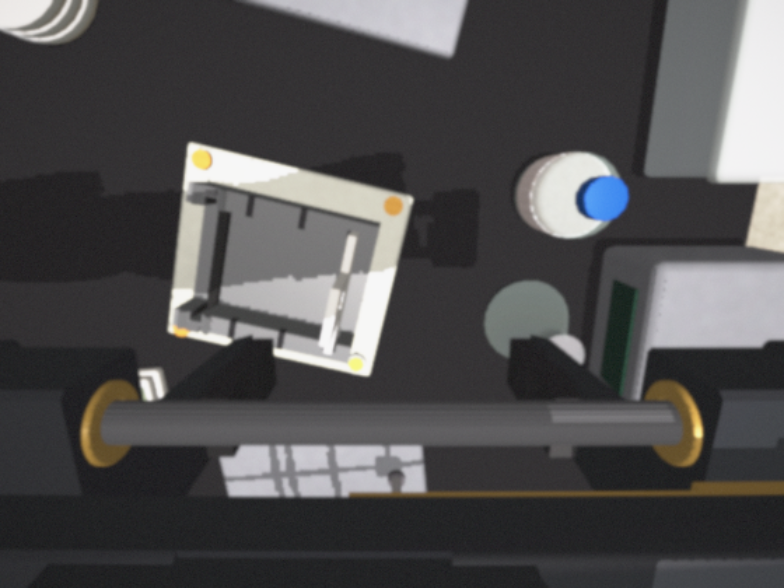

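Request:
{"api": "apply_moves", "payload": {
  "series": [
    {"x": -0.0255,"y": 0.061,"z": -0.0175,"wx": 0,"wy": 0,"wz": 0,"fingers": -0.09},
    {"x": -0.0255,"y": 0.061,"z": -0.0175,"wx": 0,"wy": 0,"wz": 0,"fingers": -0.09},
    {"x": -0.0255,"y": 0.061,"z": -0.0175,"wx": 0,"wy": 0,"wz": 0,"fingers": -0.09},
    {"x": -0.0255,"y": 0.061,"z": -0.0175,"wx": 0,"wy": 0,"wz": 0,"fingers": -0.09},
    {"x": -0.0255,"y": 0.061,"z": -0.0175,"wx": 0,"wy": 0,"wz": 0,"fingers": -0.09},
    {"x": 0,"y": 0,"z": 0,"wx": 0,"wy": 0,"wz": -0.0306,"fingers": -0.09},
    {"x": 0,"y": 0,"z": 0,"wx": 0,"wy": 0,"wz": 0,"fingers": -0.09}
  ],
  "force": 10
}}

```text
clock: 1.02
tool_pos: [0.5188, -0.2513, 0.3074]
eef_rot: [0.999, 0.05, -0.003, -0.0]
contact_force: [0.1, -0.2, 0.4]
opening: 0.453
```

```bash
python3 - <<'E'
from h import *
go(.522,-.244,.3,5.5)
c=camera_model("wrist");p,d=snapshot("wrist");np.savez("w2.npz",p=p,d=d,W=c["world_from_camera"])
cv2.imwrite("pics/w2.png",cv2.resize(p[:,:,::-1],(784,588)))
P,C=cloud(p,d,c);m=(P[:,2]>.207)&(P[:,2]<.24)&(P[:,1]<-.2)
q=P[m];h,e=np.histogram(q[:,0],np.arange(.45,.66,.002));print([(round(x,3),int(k)) for x,k in zip(e,h) if k])
for lo,hi in((.505,.522),(.522,.545),(.56,.59)):
    r=q[(q[:,0]>lo)&(q[:,0]<hi)]
    if len(r)>5: print(lo,np.median(r,0),np.percentile(r[:,1],[2,98]))
m=(abs(P[:,2]-.201)<.006)&(P[:,1]<-.2)&(P[:,1]>-.27)&(P[:,0]<.6);q=P[m];print(len(q),cv2.fitLine(q[:,:2].astype(np.float32),cv2.DIST_HUBER,0,.01,.01).ravel() if len(q)>9 else 0)
E
```

```text
at [ 0.5188 -0.2513  0.3074] yaw 5.68 tilt [-5.6e-03  7.0e-04 -1.0e+00] d units [ 0.0049 -0.0087  0.0092] wz 0.001 F [ 0.06 -0.22  0.4 ] t 1.025
[(np.float64(0.456), 1), (np.float64(0.458), 13), (np.float64(0.46), 19), (np.float64(0.462), 22), (np.float64(0.464), 21), (np.float64(0.466), 19), (np.float64(0.468), 12), (np.float64(0.47), 10), (np.float64(0.472), 1), (np.float64(0.508), 37), (np.float64(0.51), 109), (np.float64(0.512), 142), (np.float64(0.514), 105), (np.float64(0.516), 36), (np.float64(0.524), 65), (np.float64(0.526), 125), (np.float64(0.528), 140), (np.float64(0.53), 95), (np.float64(0.532), 24), (np.float64(0.566), 37), (np.float64(0.568), 217), (np.float64(0.57), 222), (np.float64(0.572), 139), (np.float64(0.574), 77), (np.float64(0.576), 18), (np.float64(0.614), 29), (np.float64(0.616), 139), (np.float64(0.618), 88), (np.float64(0.62), 80), (np.float64(0.622), 84), (np.float64(0.624), 190), (np.float64(0.626), 111), (np.float64(0.628), 80), (np.float64(0.63), 76), (np.float64(0.632), 57), (np.float64(0.634), 40), (np.float64(0.636), 37), (np.float64(0.638), 16), (np.float64(0.64), 4), (np.float64(0.642), 11), (np.float64(0.644), 15), (np.float64(0.646), 18), (np.float64(0.648), 16), (np.float64(0.65), 18), (np.float64(0.652), 17), (np.float64(0.654), 16), (np.float64(0.656), 21), (np.float64(0.658), 20)]
0.505 [ 0.51294415 -0.23894798  0.22983623] [-0.26015042 -0.221177  ]
0.522 [ 0.52847772 -0.2366181   0.22975108] [-0.25827708 -0.219631  ]
0.56 [ 0.57085738 -0.23395776  0.22912126] [-0.25425537 -0.21535581]
1126 [ 0.9949384   0.10048673  0.51849574 -0.240141  ]
```

View pics/w2.png

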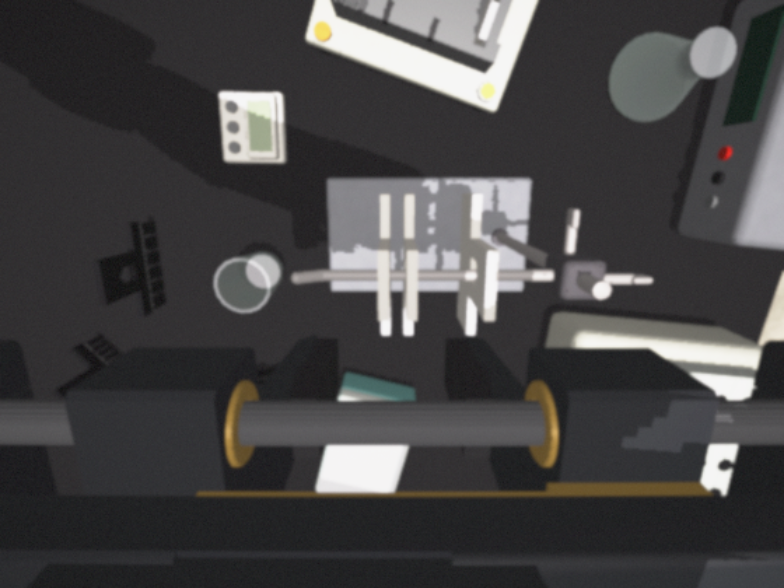

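Request:
{"api": "apply_moves", "payload": {
  "series": [
    {"x": 0.0046,"y": -0.0119,"z": 0,"wx": 0,"wy": 0,"wz": 0,"fingers": -0.09},
    {"x": 0,"y": 0,"z": 0.05,"wx": 0,"wy": 0,"wz": 0,"fingers": -0.09},
    {"x": 0,"y": 0,"z": 0.04,"wx": 0,"wy": 0,"wz": 0,"fingers": -0.09},
    {"x": 0,"y": 0,"z": 0.015,"wx": 0,"wy": 0,"wz": 0,"fingers": -0.09},
    {"x": 0,"y": 0,"z": 0.01,"wx": 0,"wy": 0,"wz": 0,"fingers": -0.09},
    {"x": 0,"y": 0,"z": 0,"wx": 0,"wy": 0,"wz": 0,"fingers": -0.09}
  ]
}}

```text
clock: 1.82
tool_pos: [0.5253, -0.234, 0.2139]
eef_rot: [0.999, 0.052, -0.001, -0.001]
contact_force: [0.6, -0.2, 0.3]
opening: 0.454
```

```bash
python3 - <<'E'
from h import *
go(.5215,-.2415,.2085,5.6)
E
```

```text
at [ 0.5253 -0.234   0.2139] yaw 5.93 tilt [-0.0021  0.0019 -1.    ] d units [-0.0057  0.0088  0.0068] wz 0.0018 F [ 0.61 -0.23  0.31] t 1.825
```

Request:
{"api": "apply_moves", "payload": {
  "series": [
    {"x": -0.004,"y": 0.006,"z": 0.0035,"wx": 0,"wy": 0,"wz": 0,"fingers": -0.09},
    {"x": -0.001,"y": 0.001,"z": 0.002,"wx": 0,"wy": 0,"wz": 0,"fingers": -0.09},
    {"x": 0,"y": 0,"z": 0,"wx": 0,"wy": 0,"wz": 0,"fingers": -0.09}
  ]
}}

```text
clock: 2.2
tool_pos: [0.5228, -0.2413, 0.2112]
eef_rot: [0.999, 0.051, 0.001, -0.0]
contact_force: [0.4, 0.4, -1.0]
opening: 0.456
```

```bash
python3 - <<'E'
from h import *
go(.5215,-.2415,.2085,5.6)
E
```

```text
at [ 0.5228 -0.2413  0.2112] yaw 5.87 tilt [ 1.5e-03  1.0e-04 -1.0e+00] d units [-0.0017  0.0001  0.0034] wz 0.0015 F [ 0.39  0.35 -0.98] t 2.2
```

Request:
{"api": "apply_moves", "payload": {
  "series": [
    {"x": -0.001,"y": 0,"z": 0.003,"wx": 0,"wy": 0,"wz": 0,"fingers": -0.09},
    {"x": 0,"y": 0,"z": 0.0005,"wx": 0,"wy": 0,"wz": 0,"fingers": -0.4},
    {"x": 0,"y": 0,"z": 0,"wx": 0,"wy": 0,"wz": 0,"fingers": -1},
    {"x": 0,"y": 0,"z": 0,"wx": 0,"wy": 0,"wz": 0,"fingers": -1},
    {"x": 0,"y": 0,"z": 0,"wx": 0,"wy": 0,"wz": 0,"fingers": -1},
    {"x": 0,"y": 0,"z": 0,"wx": 0,"wy": 0,"wz": 0,"fingers": -1}
  ],
  "force": 15
}}

```text
clock: 2.95
tool_pos: [0.522, -0.2415, 0.2086]
eef_rot: [0.999, 0.051, 0.001, 0.0]
contact_force: [-0.1, 0.7, 0.5]
opening: 0.131
```

```bash
python3 - <<'E'
from h import *
go(.5215,-.2415,.2205,5.6);print(get_state()["opening"]*88)
E
```

```text
at [ 0.522  -0.2415  0.2086] yaw 5.86 tilt [ 1.9e-03 -1.0e-04 -1.0e+00] d units [-0.0006 -0.     -0.0148] wz 0.0014 F [-0.1   0.68  0.5 ] t 2.95
11.492372996353843
```

Request:
{"api": "apply_moves", "payload": {
  "series": [
    {"x": 0,"y": 0,"z": -0.005,"wx": 0,"wy": 0,"wz": 0,"fingers": -1},
    {"x": 0,"y": 0,"z": -0.005,"wx": 0,"wy": 0,"wz": 0,"fingers": -1},
    {"x": 0,"y": 0,"z": -0.003,"wx": 0,"wy": 0,"wz": 0,"fingers": -1},
    {"x": 0,"y": 0,"z": 0,"wx": 0,"wy": 0,"wz": 0,"fingers": -1}
  ]
}}

```text
clock: 3.45
tool_pos: [0.522, -0.2413, 0.2197]
eef_rot: [0.999, 0.051, 0.001, -0.0]
contact_force: [-0.6, 0.3, 0.6]
opening: 0.134
```

```bash
python3 - <<'E'
from h import *
go(.427,-.251,.2205,5.6);print(get_state()["opening"]*88)
E
```

```text
at [ 0.522  -0.2413  0.2197] yaw 5.87 tilt [ 1.9e-03  2.0e-04 -1.0e+00] d units [-1.194e-01 -1.000e-04 -1.200e-03] wz 0.0015 F [-0.59  0.26  0.56] t 3.45
11.7595232999122
```

Request:
{"api": "apply_moves", "payload": {
  "series": [
    {"x": -0.012,"y": 0,"z": 0,"wx": 0,"wy": 0,"wz": 0,"fingers": -1},
    {"x": -0.015,"y": 0,"z": 0,"wx": 0,"wy": 0,"wz": 0,"fingers": -1},
    {"x": -0.015,"y": 0,"z": 0,"wx": 0,"wy": 0,"wz": 0,"fingers": -1}
  ]
}}

```text
clock: 3.82
tool_pos: [0.4865, -0.2447, 0.2193]
eef_rot: [0.999, 0.051, 0.001, -0.0]
contact_force: [0.6, -0.3, -1.1]
opening: 0.13
```

```bash
python3 - <<'E'
from h import *
go(.427,-.251,.2205,5.6);print(get_state()["opening"]*88)
E
```

```text
at [ 0.4865 -0.2447  0.2193] yaw 5.89 tilt [ 1.3e-03  4.0e-04 -1.0e+00] d units [-0.0748  0.0002 -0.0016] wz 0.0016 F [ 0.63 -0.31 -1.1 ] t 3.825
11.450948492822963
```

Request:
{"api": "apply_moves", "payload": {
  "series": [
    {"x": -0.015,"y": 0,"z": -0.001,"wx": 0,"wy": 0,"wz": 0,"fingers": -1},
    {"x": -0.015,"y": 0,"z": -0.001,"wx": 0,"wy": 0,"wz": 0,"fingers": -1},
    {"x": -0.015,"y": 0,"z": 0,"wx": 0,"wy": 0,"wz": 0,"fingers": -1},
    {"x": -0.015,"y": 0,"z": 0,"wx": 0,"wy": 0,"wz": 0,"fingers": -1},
    {"x": -0.015,"y": 0,"z": 0,"wx": 0,"wy": 0,"wz": 0,"fingers": -1}
  ]
}}

```text
clock: 4.45
tool_pos: [0.4217, -0.2516, 0.2212]
eef_rot: [0.999, 0.051, 0.0, 0.0]
contact_force: [0.1, -0.2, -0.7]
opening: 0.131
```

```bash
python3 - <<'E'
from h import *
go(.427,-.251,.2205,5.6);print(get_state()["opening"]*88)
E
```

```text
at [ 0.4217 -0.2516  0.2212] yaw 5.83 tilt [ 9.e-04 -1.e-04 -1.e+00] d units [ 0.0067 -0.0001  0.0009] wz 0.0013 F [ 0.12 -0.24 -0.68] t 4.45
11.535661111046911
```

Request:
{"api": "apply_moves", "payload": {
  "series": [
    {"x": 0.01,"y": -0.03,"z": -0.01,"wx": 0,"wy": 0,"wz": 0,"fingers": -1},
    {"x": 0.01,"y": -0.065,"z": -0.01,"wx": 0,"wy": 0,"wz": 0,"fingers": -1},
    {"x": 0.01,"y": -0.068,"z": 0,"wx": 0,"wy": 0,"wz": 0,"fingers": -1},
    {"x": 0.01,"y": -0.068,"z": 0,"wx": 0,"wy": 0,"wz": 0,"fingers": -1},
    {"x": 0.01,"y": -0.068,"z": 0,"wx": 0,"wy": 0,"wz": 0,"fingers": -1},
    {"x": 0.01,"y": -0.068,"z": 0,"wx": 0,"wy": 0,"wz": 0,"fingers": -1},
    {"x": 0.01,"y": -0.068,"z": 0,"wx": 0,"wy": 0,"wz": 0,"fingers": -1},
    {"x": 0.01,"y": -0.068,"z": 0,"wx": 0,"wy": 0,"wz": 0,"fingers": -1}
  ]
}}

```text
clock: 5.45
tool_pos: [0.4458, 0.1598, 0.2376]
eef_rot: [0.999, 0.044, 0.003, 0.001]
contact_force: [-0.1, -0.6, -0.4]
opening: 0.134
```

```bash
python3 - <<'E'
from h import *
go(.45,.272,.2205,-14.3);print(get_state()["opening"]*88)
E
```

```text
at [0.4458 0.1598 0.2376] yaw 5.01 tilt [ 0.0053 -0.002  -1.    ] d units [ 0.0174 -0.1393  0.0211] wz 0.1073 F [-0.11 -0.61 -0.4 ] t 5.45
11.783786951298154
```

Request:
{"api": "apply_moves", "payload": {
  "series": [
    {"x": 0,"y": 0,"z": 0,"wx": 0,"wy": 0,"wz": 0.05,"fingers": -1},
    {"x": 0,"y": 0,"z": 0,"wx": 0,"wy": 0,"wz": 0.05,"fingers": -1},
    {"x": -0.01,"y": -0.045,"z": 0.003,"wx": 0,"wy": 0,"wz": 0.004,"fingers": -1},
    {"x": -0.01,"y": -0.045,"z": 0.006,"wx": 0,"wy": 0,"wz": 0,"fingers": -1},
    {"x": -0.01,"y": -0.03,"z": 0.006,"wx": 0,"wy": 0,"wz": 0,"fingers": -1},
    {"x": 0,"y": 0,"z": 0,"wx": 0,"wy": 0,"wz": 0,"fingers": -1}
  ]
}}

```text
clock: 6.2
tool_pos: [0.4437, 0.2664, 0.2254]
eef_rot: [0.993, -0.12, 0.003, -0.002]
contact_force: [0.7, -1.1, -0.8]
opening: 0.132
```

```bash
python3 - <<'E'
from h import *
go(.45,.272,.2205,-14.3);print(get_state()["opening"]*88)
c=camera_model("wrist");p,d=snapshot("wrist");np.savez("w3.npz",p=p,d=d,W=c["world_from_camera"])
cv2.imwrite("pics/w3.png",cv2.resize(p[:,:,::-1],(784,588)))
P,C=cloud(p,d,c);
m=(abs(P[:,2]-.201)<.006)&(P[:,1]<.31)&(P[:,1]>.2)&(P[:,0]<.64)&(P[:,0]>.515);q=P[m];f=cv2.fitLine(q[:,:2].astype(np.float32),cv2.DIST_HUBER,0,.01,.01).ravel();print(len(q),f,np.degrees(np.arctan2(f[1],f[0])),np.percentile(q[:,0],[1,99]))
m=(P[:,2]>.19)&(P[:,2]<.22)&(P[:,1]<.31)&(P[:,1]>.2)&(P[:,0]<.54)&(P[:,0]>.475);q=P[m];print(q[np.argsort(q[:,0])][::30])
E
```

```text
at [0.4437 0.2664 0.2254] yaw -13.77 tilt [ 0.0072  0.0022 -1.    ] d units [ 0.006  -0.0086  0.0062] wz 0.0029 F [ 0.68 -1.12 -0.78] t 6.2
11.65650244337413
1915 [ 0.96954525 -0.24491231  0.5623663   0.2528287 ] -14.176651 [0.51592895 0.60913518]
[[0.49173628 0.26825356 0.20968997]
 [0.49329912 0.26736441 0.21185387]
 [0.49466289 0.26892064 0.21202631]
 [0.49617239 0.27095411 0.21194887]
 [0.49783709 0.27127308 0.21039912]
 [0.49961042 0.26547408 0.20909295]
 [0.50113993 0.26902196 0.20973797]
 [0.50293226 0.27005799 0.20651785]
 [0.50462688 0.26964057 0.20652733]
 [0.50658283 0.26731529 0.20663332]
 [0.50816455 0.26645039 0.2051219 ]
 [0.51004415 0.26669059 0.20330502]
 [0.51158874 0.26489093 0.20487724]
 [0.51337028 0.26527922 0.20346916]
 [0.51470326 0.26532009 0.20467289]
 [0.51639226 0.26134618 0.20351846]
 [0.51794343 0.26399161 0.20502097]
 [0.51944613 0.26494092 0.20312903]
 [0.52125059 0.26537852 0.20181878]
 [0.52252503 0.26216609 0.20484737]
 [0.52403321 0.26220229 0.20413295]
 [0.52553606 0.2648619  0.20149998]
 [0.52691944 0.25868556 0.20338212]
 [0.528371   0.26298274 0.20397885]
 [0.53005873 0.25957365 0.20457869]
 [0.5314391  0.26140847 0.20339269]
 [0.53289981 0.26250467 0.20186961]
 [0.53431595 0.25585538 0.20233491]
 [0.53587715 0.25879111 0.20466157]
 [0.53714421 0.25523376 0.20258142]
 [0.53865047 0.25503987 0.20312686]
 [0.53998268 0.25773595 0.20455005]]
```

View pics/w3.png

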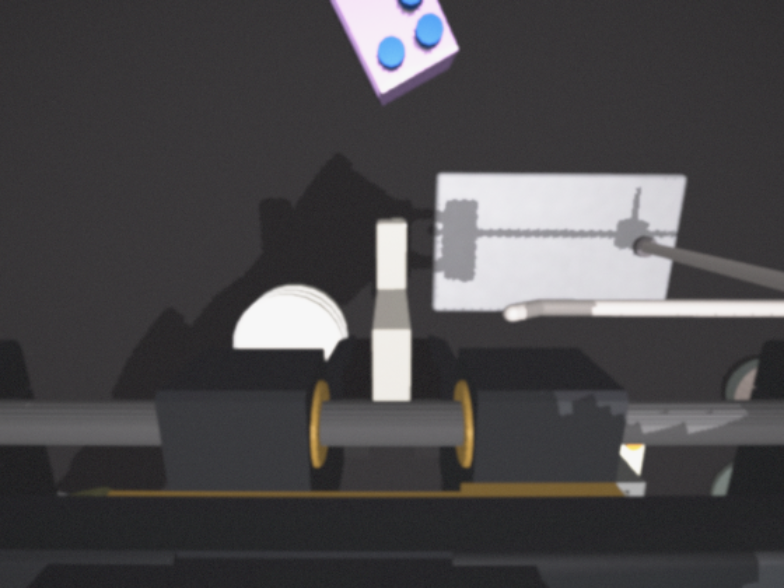

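```bash
python3 - <<'E'
from h import *
f=np.load("w3.npz");c=camera_model("wrist");c["world_from_camera"]=f["W"]
P,C=cloud(f["p"],f["d"],c);s=get_state();a,M=yaw(s);T=(P-s["tool_pos"])@M
m=(abs(T[:,0])<.02)&(T[:,1]>-.07)&(T[:,1]<.03)&(T[:,2]<.08)&(T[:,2]>-.03);q=T[m]
h,e=np.histogram(q[:,2],25);print([(round(x,3),int(k)) for x,k in zip(e,h) if k])
t=q[q[:,2]<.0];print("tab y",np.percentile(t[:,1],[0,1,3,50,97]),"x",np.percentile(t[:,0],[2,50,98]),"z",np.percentile(t[:,2],[2,50]))
t=q[(q[:,2]>.02)&(q[:,2]<.06)];print("shoulder y",np.percentile(t[:,1],[0,1,3,50,97]),"x",np.percentile(t[:,0],[2,50,98]),"z",np.percentile(t[:,2],[2,50]))
m=(abs(P[:,2]-.201)<.006)&(P[:,1]<.31)&(P[:,1]>.2)&(P[:,0]<.64)&(P[:,0]>.515);q=T[m];l=cv2.fitLine(q[:,:2].astype(np.float32),cv2.DIST_HUBER,0,.01,.01).ravel();print("rod toolframe",l)
E
```

```text
[(np.float64(-0.03), 283), (np.float64(-0.026), 687), (np.float64(-0.022), 1315), (np.float64(-0.017), 283), (np.float64(-0.013), 251), (np.float64(-0.009), 221), (np.float64(-0.005), 168), (np.float64(-0.001), 58), (np.float64(0.004), 50), (np.float64(0.008), 48), (np.float64(0.012), 43), (np.float64(0.016), 40), (np.float64(0.02), 40), (np.float64(0.025), 41), (np.float64(0.029), 938), (np.float64(0.033), 20), (np.float64(0.037), 6), (np.float64(0.041), 12), (np.float64(0.046), 10), (np.float64(0.071), 16)]
tab y [-0.02357148 -0.02312191 -0.02296983 -0.01227849  0.00032728] x [-0.01858647 -0.00053111  0.01795937] z [-0.02911171 -0.02089221]
shoulder y [-0.05116709 -0.05110907 -0.05101753 -0.03664757 -0.0229277 ] x [-0.00653986 -0.00053747  0.00491317] z [0.02285331 0.03068731]
rod toolframe [ 0.999988    0.00489383  0.11760021 -0.01687245]
```

Request:
{"api": "apply_moves", "payload": {
  "series": [
    {"x": 0,"y": -0.01,"z": 0.004,"wx": 0,"wy": 0,"wz": 0.0016,"fingers": -1},
    {"x": 0,"y": -0.006,"z": 0.002,"wx": 0,"wy": 0,"wz": 0,"fingers": -1},
    {"x": 0,"y": 0,"z": 0,"wx": 0,"wy": 0,"wz": 0,"fingers": -1}
  ]
}}

```text
clock: 6.62
tool_pos: [0.4482, 0.2742, 0.2208]
eef_rot: [0.992, -0.126, 0.004, 0.0]
contact_force: [1.0, -0.9, -0.8]
opening: 0.134
```

```bash
cat > rod.py <<'E'
from h import *
def rodcomb(n):
    s=get_state();c=camera_model("wrist");p,d=snapshot("wrist")
    P,C=cloud(p,d,c);a,M=yaw(s);T=(P-s["tool_pos"])@M
    m=(abs(T[:,0])<.012)&(T[:,1]>-.07)&(T[:,1]<.03)&(T[:,2]<.05)&(T[:,2]>.02);q=T[m]
    y0=np.percentile(q[:,1],1);sh=np.median(q[(q[:,2]>.025)&(q[:,2]<.036),2])
    m=(abs(P[:,2]-.201)<.006)&(P[:,1]<.31)&(P[:,1]>.2)&(P[:,0]<.64)&(P[:,0]>.515)&(abs(T[:,0])>.012);q=T[m]
    l=cv2.fitLine(q[:,:2].astype(np.float32),cv2.DIST_HUBER,0,.01,.01).ravel()
    print("comb y",y0+.048,"shoulder z",sh,"rod y at0",l[3]-l[2]*l[1]/l[0],"slope",l[1]/l[0])
E
python3 - <<'E'
from rod import *
go(.555,.253,.2195,-14.05);rodcomb(4)
E
```

```text
at [0.4482 0.2742 0.2208] yaw -14.48 tilt [ 0.0076 -0.001  -1.    ] d units [ 0.1359 -0.0077  0.0027] wz -0.0024 F [ 0.96 -0.92 -0.82] t 6.625
comb y -0.0014297620810257775 shoulder z 0.03063256706244715 rod y at0 -0.007615208 slope -0.0033976429
```

Request:
{"api": "apply_moves", "payload": {
  "series": [
    {"x": 0,"y": -0.005,"z": 0.001,"wx": 0,"wy": -0.0024,"wz": -0.001,"fingers": -1},
    {"x": 0,"y": -0.001,"z": 0,"wx": 0,"wy": 0,"wz": 0,"fingers": -1},
    {"x": 0,"y": 0,"z": 0,"wx": 0,"wy": 0,"wz": 0,"fingers": -1}
  ]
}}

```text
clock: 7.05
tool_pos: [0.4497, 0.2783, 0.2201]
eef_rot: [0.992, -0.125, -0.0, -0.0]
contact_force: [0.6, 0.1, -1.2]
opening: 0.137
```

```bash
python3 - <<'E'
from rod import *
go(.555,.253,.2195,-14.05);rodcomb(4)
E
```

```text
at [0.4497 0.2783 0.2201] yaw -14.35 tilt [-1.e-04  6.e-04 -1.e+00] d units [ 0.1353 -0.002   0.0007] wz -0.0016 F [ 0.58  0.1  -1.18] t 7.05
comb y -0.0014434346558667224 shoulder z 0.03056020794568741 rod y at0 -0.0030142833 slope -0.005085031
```

Request:
{"api": "apply_moves", "payload": {
  "series": [
    {"x": 0.015,"y": -0.002,"z": 0,"wx": 0,"wy": 0,"wz": -0.0014,"fingers": -1},
    {"x": 0.015,"y": 0,"z": 0,"wx": 0,"wy": 0,"wz": 0,"fingers": -1},
    {"x": 0.015,"y": 0,"z": 0,"wx": 0,"wy": 0,"wz": 0,"fingers": -1},
    {"x": 0,"y": 0,"z": 0,"wx": 0,"wy": 0,"wz": 0,"fingers": -1}
  ]
}}

```text
clock: 7.6
tool_pos: [0.4886, 0.2698, 0.2201]
eef_rot: [0.992, -0.123, 0.001, -0.0]
contact_force: [-0.5, -0.7, -1.6]
opening: 0.137
```

```bash
python3 - <<'E'
from rod import *
go(.555,.253,.2195,-14.05);rodcomb(4)
E
```

```text
at [0.4886 0.2698 0.2201] yaw -14.16 tilt [ 1.2e-03  3.0e-04 -1.0e+00] d units [0.0856 0.0001 0.0009] wz -0.0006 F [-0.51 -0.68 -1.56] t 7.6
comb y -0.0014507955480738896 shoulder z 0.030629421692894773 rod y at0 -0.0028824548 slope 0.0083664665
```

Request:
{"api": "apply_moves", "payload": {
  "series": [
    {"x": 0.012,"y": -0.001,"z": 0,"wx": 0,"wy": 0,"wz": 0,"fingers": -1},
    {"x": 0.012,"y": 0,"z": 0,"wx": 0,"wy": 0,"wz": 0,"fingers": -1},
    {"x": 0.012,"y": 0,"z": 0,"wx": 0,"wy": 0,"wz": 0,"fingers": -1}
  ]
}}

```text
clock: 8.02
tool_pos: [0.5166, 0.264, 0.2201]
eef_rot: [0.993, -0.122, -0.0, -0.0]
contact_force: [-0.2, 0.7, -0.9]
opening: 0.133
```

```bash
python3 - <<'E'
from rod import *
go(.555,.253,.2195,-14.05);rodcomb(4)
E
```

```text
at [0.5166 0.264  0.2201] yaw -14.01 tilt [-5.e-04  3.e-04 -1.e+00] d units [0.0499 0.0018 0.0007] wz 0.0002 F [-0.22  0.74 -0.9 ] t 8.025
comb y -0.0014476167094470069 shoulder z 0.03058151809708414 rod y at0 -0.0029318838 slope 0.021487445
```

Request:
{"api": "apply_moves", "payload": {
  "series": [
    {"x": 0.012,"y": 0,"z": 0,"wx": 0,"wy": 0,"wz": 0,"fingers": -1},
    {"x": 0.012,"y": 0,"z": 0,"wx": 0,"wy": 0,"wz": 0,"fingers": -1},
    {"x": 0.012,"y": 0,"z": 0,"wx": 0,"wy": 0,"wz": 0,"fingers": -1},
    {"x": 0.008,"y": 0,"z": 0,"wx": 0,"wy": 0,"wz": 0,"fingers": -1},
    {"x": 0,"y": 0,"z": 0,"wx": 0,"wy": 0,"wz": 0,"fingers": -1}
  ]
}}

```text
clock: 8.7
tool_pos: [0.5553, 0.2537, 0.2199]
eef_rot: [0.992, -0.123, 0.001, -0.0]
contact_force: [1.7, -0.5, -0.6]
opening: 0.136
```

```bash
python3 - <<'E'
from rod import *
go(.555,.253,.2085,-14.05);rodcomb(4)
E
```

```text
at [0.5553 0.2537 0.2199] yaw -14.15 tilt [ 0.0012  0.     -1.    ] d units [-0.0001  0.001   0.0143] wz -0.0005 F [ 1.66 -0.48 -0.56] t 8.7
comb y -0.0014403637715627096 shoulder z 0.03063594099313408 rod y at0 -0.0027259076 slope 0.007483376
```

Request:
{"api": "apply_moves", "payload": {
  "series": [
    {"x": 0,"y": 0,"z": 0.004,"wx": 0,"wy": 0,"wz": 0,"fingers": -1},
    {"x": 0,"y": -0.001,"z": 0.004,"wx": 0,"wy": 0,"wz": 0,"fingers": -1},
    {"x": 0,"y": 0,"z": 0.002,"wx": 0,"wy": 0,"wz": 0,"fingers": -1},
    {"x": 0,"y": 0,"z": 0.001,"wx": 0,"wy": 0,"wz": 0,"fingers": -1},
    {"x": 0,"y": 0,"z": 0,"wx": 0,"wy": 0,"wz": 0,"fingers": -1}
  ]
}}

```text
clock: 9.38
tool_pos: [0.5539, 0.2551, 0.2108]
eef_rot: [0.993, -0.122, -0.0, 0.0]
contact_force: [-0.2, -0.8, -0.7]
opening: 0.131
```

```bash
python3 - <<'E'
from rod import *
go(.555,.253,.2085,-14.05);rodcomb(4)
E
```

```text
at [0.5539 0.2551 0.2108] yaw -14.04 tilt [-2.e-04 -2.e-04 -1.e+00] d units [0.002  0.0023 0.0028] wz 0.0 F [-0.24 -0.85 -0.71] t 9.375
comb y -0.0014389507004143667 shoulder z 0.030652210233532817 rod y at0 -0.0022125477 slope 0.01973915
```

Request:
{"api": "apply_moves", "payload": {
  "series": [
    {"x": 0,"y": 0,"z": 0.0015,"wx": 0,"wy": 0,"wz": 0,"fingers": -1},
    {"x": 0,"y": 0,"z": 0.001,"wx": 0,"wy": 0,"wz": 0,"fingers": -1},
    {"x": 0,"y": 0,"z": 0,"wx": 0,"wy": 0,"wz": 0,"fingers": -1}
  ]
}}

```text
clock: 9.8
tool_pos: [0.5541, 0.2547, 0.2104]
eef_rot: [0.992, -0.123, 0.0, 0.0]
contact_force: [-0.5, -0.6, -0.4]
opening: 0.137
```

```bash
python3 - <<'E'
from rod import *
go(.555,.253,.2085,-14.05)
E
```

```text
at [0.5541 0.2547 0.2104] yaw -14.08 tilt [ 7.e-04 -4.e-04 -1.e+00] d units [0.0016 0.0018 0.0023] wz -0.0001 F [-0.47 -0.62 -0.41] t 9.8
```

Request:
{"api": "apply_moves", "payload": {
  "series": [
    {"x": 0,"y": 0,"z": 0.003,"wx": 0,"wy": 0,"wz": 0,"fingers": -1},
    {"x": 0,"y": 0,"z": 0,"wx": 0,"wy": 0,"wz": 0,"fingers": -1}
  ]
}}

```text
clock: 10.05
tool_pos: [0.5544, 0.2539, 0.2096]
eef_rot: [0.992, -0.123, 0.001, 0.0]
contact_force: [-1.0, -0.8, -1.7]
opening: 0.142
```

```bash
python3 - <<'E'
from rod import *
go(.555,.253,.2085,-14.05)
E
```

```text
at [0.5544 0.2539 0.2096] yaw -14.12 tilt [ 0.0018 -0.0011 -1.    ] d units [0.001  0.001  0.0013] wz -0.0004 F [-1.   -0.78 -1.65] t 10.05
```

Request:
{"api": "apply_moves", "payload": {
  "series": [
    {"x": 0,"y": 0,"z": 0.001,"wx": 0,"wy": 0,"wz": 0,"fingers": -0.5},
    {"x": 0,"y": 0,"z": 0,"wx": 0,"wy": 0,"wz": 0,"fingers": -0.3},
    {"x": 0,"y": 0,"z": 0,"wx": 0,"wy": 0,"wz": 0,"fingers": -0.3},
    {"x": 0,"y": 0,"z": -0.01,"wx": 0,"wy": 0,"wz": 0,"fingers": -0.3},
    {"x": 0,"y": 0,"z": -0.03,"wx": 0,"wy": 0,"wz": 0,"fingers": -0.3},
    {"x": 0,"y": 0,"z": -0.04,"wx": 0,"wy": 0,"wz": 0,"fingers": -0.3},
    {"x": 0,"y": 0,"z": -0.04,"wx": 0,"wy": 0,"wz": 0,"fingers": -0.3},
    {"x": 0,"y": 0,"z": 0,"wx": 0,"wy": 0,"wz": 0,"fingers": -0.3}
  ]
}}

```text
clock: 11.05
tool_pos: [0.5547, 0.2553, 0.3083]
eef_rot: [0.992, -0.122, 0.001, -0.001]
contact_force: [-0.1, 1.4, -1.6]
opening: 0.349
```

```bash
python3 - <<'E'
from rod import *
go(.57,-.24,.3,5.6)
p,d=snapshot("scene");P,C=cloud(p,d,camera_model("scene"))
q=P[(P[:,0]>.5)&(P[:,0]<.61)&(P[:,1]>.18)&(P[:,1]<.33)&(P[:,2]>.12)&(P[:,2]<.24)]
print(len(q),np.percentile(q,[1,50,99],axis=0))
c=camera_model("wrist");p,d=snapshot("wrist");cv2.imwrite("pics/w4.png",p[:,:,::-1])
P,C=cloud(p,d,c);q=P[(P[:,0]>.48)&(P[:,0]<.66)&(P[:,1]>.2)&(P[:,1]<.33)&(P[:,2]>.222)&(P[:,2]<.236)];print(len(q),np.percentile(q,[1,50,99],axis=0))
E
```

```text
at [0.5547 0.2553 0.3083] yaw -14.06 tilt [ 2.9e-03  9.0e-04 -1.0e+00] d units [0.169  0.5959 0.0099] wz -0.1092 F [-0.08  1.41 -1.59] t 11.05
412 [[0.51309128 0.20256576 0.13061126]
 [0.5575607  0.24338523 0.17040321]
 [0.59830037 0.29326163 0.2273651 ]]
911 [[0.54504633 0.22695435 0.22332614]
 [0.55533284 0.2527352  0.22991114]
 [0.65871568 0.27413184 0.2349198 ]]
```

View pics/w4.png

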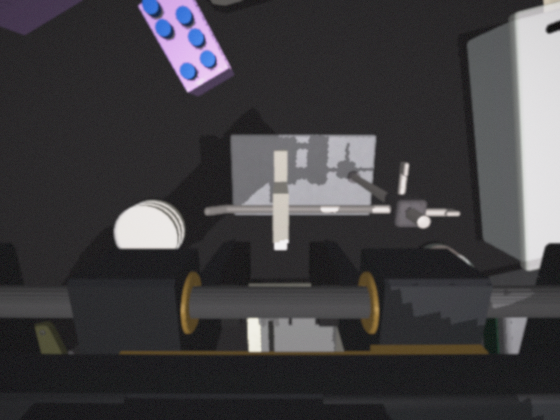

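Request:
{"api": "apply_moves", "payload": {
  "series": [
    {"x": -0.002,"y": 0.06,"z": 0,"wx": 0,"wy": 0,"wz": 0,"fingers": -0.3},
    {"x": -0.002,"y": 0.065,"z": 0,"wx": 0,"wy": 0,"wz": 0,"fingers": -0.3},
    {"x": -0.002,"y": 0.065,"z": 0,"wx": 0,"wy": 0,"wz": 0,"fingers": -0.3},
    {"x": -0.002,"y": 0.065,"z": 0,"wx": 0,"wy": 0,"wz": 0,"fingers": -0.3},
    {"x": -0.002,"y": 0.065,"z": 0,"wx": 0,"wy": 0,"wz": 0,"fingers": -0.3},
    {"x": -0.002,"y": 0.065,"z": 0,"wx": 0,"wy": 0,"wz": 0,"fingers": -0.3},
    {"x": 0,"y": 0,"z": 0,"wx": 0,"wy": 0,"wz": 0,"fingers": -0.3},
    {"x": 0,"y": 0,"z": 0,"wx": 0,"wy": 0,"wz": 0,"fingers": -0.3}
  ]
}}

```text
clock: 12.15
tool_pos: [0.4602, -0.051, 0.2962]
eef_rot: [0.993, -0.122, -0.011, 0.003]
contact_force: [-0.1, 0.3, -0.1]
opening: 0.35
```

```bash
python3 - <<'E'
from rod import *
go(.57,-.24,.3,5.6)
c=camera_model("wrist");p,d=snapshot("wrist");np.savez("w5.npz",p=p,d=d,W=c["world_from_camera"])
P,C=cloud(p,d,c)
s=1800;im=np.zeros((560,720,3),np.uint8);x1,y1=.66,.15
q=P;o=np.argsort(q[:,2])
for pt,cc in zip(q[o],C[o]):
    r=int((x1-pt[0])*s);k=int((y1-pt[1])*s)
    if 0<=r<560 and 0<=k<720 and pt[2]<.2:
        hc=cv2.applyColorMap(np.uint8([[min(255,max(0,pt[2])*2500)]]),cv2.COLORMAP_JET)[0,0]
        cv2.circle(im,(k,r),1,[int(v) for v in (hc*.5+cc[::-1]*.5)],-1)
a=cv2.resize(p[:,:,::-1],(560,420));
cv2.imwrite("pics/w5.png",cv2.resize(p[0:300,100:480,::-1],(760,600)));cv2.imwrite("pics/w5t.png",im)
m=(P[:,0]>.44)&(P[:,0]<.62)&(abs(P[:,1])<.1);h,e=np.histogram(P[m,2],np.arange(0,.14,.002));print([(round(x,3),int(k)) for x,k in zip(e,h) if k>20])
E
```

```text
at [ 0.4602 -0.051   0.2962] yaw -13.97 tilt [-0.0224 -0.0042 -0.9997] d units [ 0.19    0.1963 -0.0068] wz -0.1087 F [-0.07  0.29 -0.11] t 12.15
[(np.float64(0.0), 1828), (np.float64(0.002), 242), (np.float64(0.022), 104), (np.float64(0.024), 2749), (np.float64(0.026), 2308), (np.float64(0.028), 724), (np.float64(0.03), 4687), (np.float64(0.032), 825), (np.float64(0.034), 362), (np.float64(0.036), 246), (np.float64(0.038), 51), (np.float64(0.04), 71), (np.float64(0.042), 75), (np.float64(0.044), 80), (np.float64(0.046), 62), (np.float64(0.048), 49), (np.float64(0.05), 63), (np.float64(0.052), 96), (np.float64(0.054), 91), (np.float64(0.056), 68), (np.float64(0.058), 73), (np.float64(0.06), 81), (np.float64(0.062), 382), (np.float64(0.064), 2000), (np.float64(0.066), 426), (np.float64(0.068), 225), (np.float64(0.07), 81), (np.float64(0.072), 63), (np.float64(0.074), 223), (np.float64(0.076), 54), (np.float64(0.078), 67), (np.float64(0.102), 22), (np.float64(0.104), 24), (np.float64(0.108), 23), (np.float64(0.11), 26), (np.float64(0.112), 25), (np.float64(0.116), 26), (np.float64(0.118), 27), (np.float64(0.12), 26), (np.float64(0.122), 25), (np.float64(0.124), 45), (np.float64(0.126), 218)]
```

View pics/w5.png

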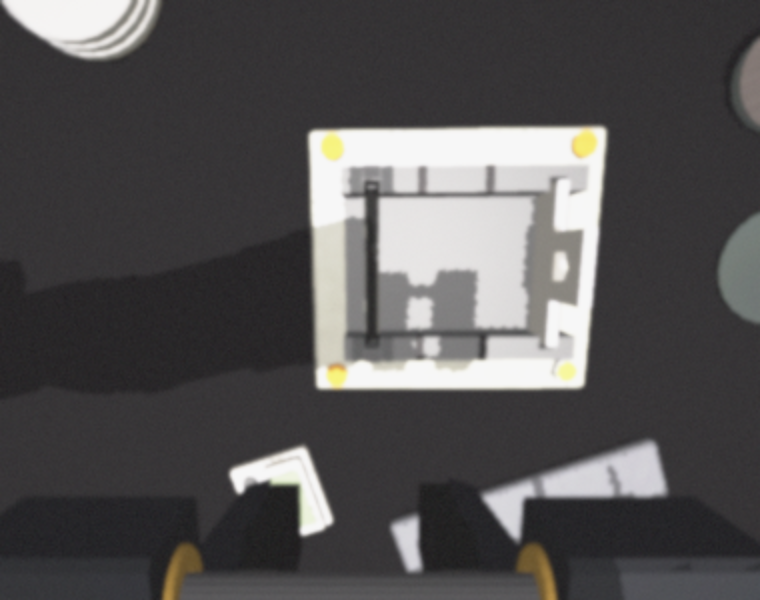

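View pics/w5t.png

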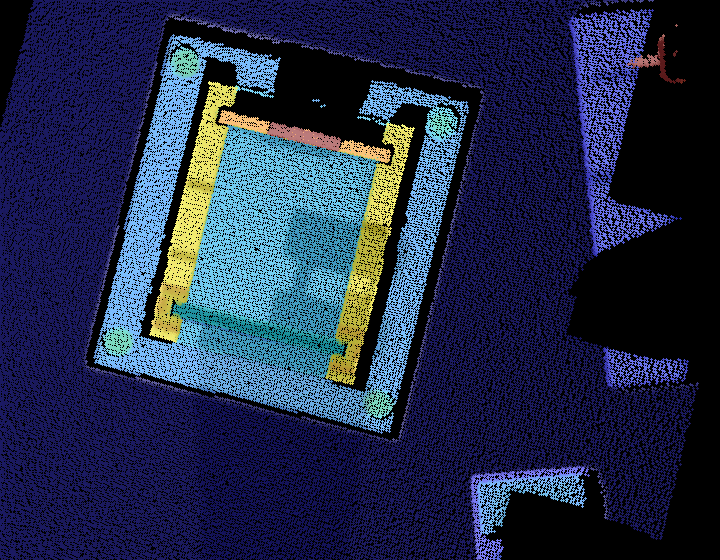

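```bash
python3 - <<'E'
from h import *
f=np.load("w5.npz");c=camera_model("wrist");c["world_from_camera"]=f["W"];P,C=cloud(f["p"],f["d"],c);g=C.astype(int).max(1)
m=(P[:,0]>.425)&(P[:,0]<.66)&(abs(P[:,1]-.0)<.12)
pl=P[m&(abs(P[:,2]-.0245)<.003)];print("platform",cv2.minAreaRect((pl[:,:2]*1e3).astype(np.float32)),np.median(pl[:,2]))
r=cv2.minAreaRect((P[m&(P[:,2]>.018)&(P[:,2]<.03)][:,:2]*1e3).astype(np.float32));print(r)
ch=P[m&(P[:,2]>.06)&(P[:,2]<.072)];
a=np.radians(-13.3);X=np.array([np.cos(a),np.sin(a)]);Y=np.array([-X[1],X[0]])
t=np.c_[ch[:,:2]@X,ch[:,:2]@Y]
print("cheeks",[np.percentile(t[:,1][sel],[1,50,99]) for sel in (t[:,1]<np.median(t[:,1]),t[:,1]>np.median(t[:,1]))],np.percentile(t[:,0],[1,99]), "z",np.median(ch[:,2]))
for lo,hi in((-1,.1),(.1,2)):
    k=(t[:,1]<.115) if lo<0 else (t[:,1]>=.115); q=ch[k]
    l=cv2.fitLine(q[:,:2].astype(np.float32),cv2.DIST_HUBER,0,.01,.01).ravel();print(len(q),np.degrees(np.arctan(l[1]/l[0])))
    print(" y range",np.percentile(t[k,1],[1,50,99]))
fl=P[m&(P[:,2]>.026)&(P[:,2]<.04)];print("floor",np.median(P[m&(P[:,2]>.0285)&(P[:,2]<.034),2]))
k=m&(P[:,2]>.029)&(P[:,2]<.045)&(P[:,0]<.50)&(P[:,0]>.455)&(abs(P[:,1])<.06)&(g<60)
q=P[k];print("seal n",len(q),"z",np.percentile(q[:,2],[10,50,90]));l=cv2.fitLine(q[:,:2].astype(np.float32),cv2.DIST_HUBER,0,.01,.01).ravel();print(l,"normal yaw",np.degrees(np.arctan2(l[1],l[0]))%180-90)
u=q[:,:2]@Y;print("along",np.percentile(u,[1,99]),"xn",np.percentile(q[:,:2]@X,[5,50,95]))
E
```

```text
platform ((530.6934814453125, -6.174598693847656), (170.22113037109375, 189.9583282470703), 76.61333465576172) 0.025842482530988642
((530.6934814453125, -6.174598693847656), (170.22113037109375, 189.9583282470703), 76.61333465576172)
cheeks [array([0.05771341, 0.06647581, 0.15876085]), array([0.15893753, 0.16678802, 0.17396462])] [0.44660882 0.58927575] z 0.06510748412542677
1456 -12.141254
 y range [0.05769897 0.06556133 0.10929385]
1739 -14.300761
 y range [0.12211404 0.16626406 0.17394549]
floor 0.03104225588349835
seal n 211 z [0.03487428 0.03581875 0.03693979]
[ 0.22465995  0.97443724  0.4742392  -0.00385826] normal yaw -12.982887
along [0.06951624 0.15943751] xn [0.46052525 0.46220189 0.46468705]
```

Request:
{"api": "apply_moves", "payload": {
  "series": [
    {"x": 0,"y": 0,"z": 0,"wx": 0.0014,"wy": 0.007,"wz": -0.05,"fingers": -0.3},
    {"x": 0,"y": 0,"z": 0,"wx": 0,"wy": 0,"wz": -0.05,"fingers": -0.3},
    {"x": 0.025,"y": 0.055,"z": 0,"wx": 0,"wy": 0,"wz": -0.005,"fingers": -0.3},
    {"x": 0.03,"y": 0.06,"z": 0,"wx": 0,"wy": 0,"wz": 0,"fingers": -0.3},
    {"x": 0.03,"y": 0.06,"z": 0,"wx": 0,"wy": 0,"wz": 0,"fingers": -0.3},
    {"x": 0.02,"y": 0.045,"z": 0,"wx": 0,"wy": 0,"wz": 0,"fingers": -0.3},
    {"x": 0,"y": 0,"z": 0,"wx": 0,"wy": 0,"wz": 0,"fingers": -0.3}
  ]
}}

```text
clock: 13.08
tool_pos: [0.5692, -0.2082, 0.2927]
eef_rot: [0.998, 0.061, -0.001, -0.001]
contact_force: [-0.8, 0.2, 0.1]
opening: 0.352
```

```bash
python3 - <<'E'
from rod import *
go(.5705,-.235,.24,5.6)
c=camera_model("wrist");p,d=snapshot("wrist");P,C=cloud(p,d,c)
q=P[(P[:,2]>.222)&(P[:,2]<.24)&(P[:,1]<-.2)&(P[:,1]>-.28)&(P[:,0]>.55)&(P[:,0]<.595)];print(len(q),np.percentile(q,[2,50,98],axis=0))
E
```

```text
at [ 0.5692 -0.2082  0.2927] yaw 7.02 tilt [-0.0018  0.0024 -1.    ] d units [-0.0023  0.0336  0.0658] wz 0.0079 F [-0.77  0.22  0.05] t 13.075
415 [[ 0.56828358 -0.25440338  0.22396989]
 [ 0.57228396 -0.23307242  0.22990899]
 [ 0.57640456 -0.2151018   0.23119069]]
```

Request:
{"api": "apply_moves", "payload": {
  "series": [
    {"x": 0.0005,"y": 0.02,"z": 0,"wx": 0,"wy": 0,"wz": 0.008,"fingers": -0.3},
    {"x": 0,"y": 0.012,"z": 0.02,"wx": 0,"wy": 0,"wz": 0,"fingers": -0.3},
    {"x": 0,"y": 0,"z": 0.03,"wx": 0,"wy": 0,"wz": 0,"fingers": -0.3},
    {"x": 0,"y": 0,"z": 0,"wx": 0,"wy": 0,"wz": 0,"fingers": -0.3}
  ]
}}

```text
clock: 13.62
tool_pos: [0.5713, -0.2282, 0.2498]
eef_rot: [0.999, 0.052, -0.002, -0.003]
contact_force: [-0.2, 0.8, 0.3]
opening: 0.351
```

```bash
python3 - <<'E'
from rod import *
go(.572,-.2348,.2085,5.6)
E
```

```text
at [ 0.5713 -0.2282  0.2498] yaw 6.0 tilt [-0.0052  0.0064 -1.    ] d units [0.0002 0.0087 0.0515] wz 0.0022 F [-0.16  0.79  0.35] t 13.625
```

Request:
{"api": "apply_moves", "payload": {
  "series": [
    {"x": 0,"y": 0.008,"z": 0.004,"wx": -0.002,"wy": 0.0017,"wz": 0.002,"fingers": -0.3},
    {"x": 0,"y": 0.001,"z": 0.018,"wx": 0,"wy": 0,"wz": 0,"fingers": -0.3},
    {"x": 0,"y": 0,"z": 0.015,"wx": 0,"wy": 0,"wz": 0,"fingers": -0.3},
    {"x": 0,"y": 0,"z": 0.006,"wx": 0,"wy": 0,"wz": 0,"fingers": -0.3},
    {"x": 0,"y": 0,"z": 0,"wx": 0,"wy": 0,"wz": 0,"fingers": -0.3}
  ]
}}

```text
clock: 14.25
tool_pos: [0.5726, -0.2357, 0.214]
eef_rot: [0.999, 0.049, 0.001, 0.0]
contact_force: [-1.0, 0.0, -0.5]
opening: 0.346
```

```bash
python3 - <<'E'
from rod import *
go(.572,-.2348,.2085,5.6)
E
```

```text
at [ 0.5726 -0.2357  0.214 ] yaw 5.65 tilt [ 2.7e-03 -1.0e-04 -1.0e+00] d units [-0.0007 -0.0012  0.0069] wz 0.0003 F [-1.04  0.03 -0.45] t 14.25
```

Request:
{"api": "apply_moves", "payload": {
  "series": [
    {"x": -0.0007,"y": -0.001,"z": 0.005,"wx": 0,"wy": 0,"wz": 0,"fingers": -0.3},
    {"x": 0,"y": 0,"z": 0.002,"wx": 0,"wy": 0,"wz": 0,"fingers": -0.3},
    {"x": 0,"y": 0,"z": 0,"wx": 0,"wy": 0,"wz": 0,"fingers": -0.6},
    {"x": 0,"y": 0,"z": 0,"wx": 0,"wy": 0,"wz": 0,"fingers": -1},
    {"x": 0,"y": 0,"z": 0,"wx": 0,"wy": 0,"wz": 0,"fingers": -1},
    {"x": 0,"y": 0,"z": 0,"wx": 0,"wy": 0,"wz": 0,"fingers": -1},
    {"x": 0,"y": 0,"z": 0,"wx": 0,"wy": 0,"wz": 0,"fingers": -1}
  ],
  "force": 25
}}

```text
clock: 15.12
tool_pos: [0.5726, -0.2349, 0.209]
eef_rot: [0.999, 0.049, 0.002, 0.0]
contact_force: [-0.1, 1.4, 0.0]
opening: 0.062
```

```bash
python3 - <<'E'
from rod import *
go(.572,-.2348,.2195,5.6);print(get_state()["opening"]*88)
E
```

```text
at [ 0.5726 -0.2349  0.209 ] yaw 5.66 tilt [ 4.6e-03 -6.0e-04 -1.0e+00] d units [-0.0007 -0.0002 -0.0131] wz 0.0003 F [-0.15  1.4   0.02] t 15.125
5.490820969582185
```

Request:
{"api": "apply_moves", "payload": {
  "series": [
    {"x": 0,"y": 0,"z": -0.005,"wx": 0,"wy": 0,"wz": 0,"fingers": -1},
    {"x": 0,"y": 0,"z": -0.005,"wx": 0,"wy": 0,"wz": 0,"fingers": -1},
    {"x": 0,"y": 0,"z": -0.0035,"wx": 0,"wy": 0,"wz": 0,"fingers": -1},
    {"x": 0,"y": 0,"z": 0,"wx": 0,"wy": 0,"wz": 0,"fingers": -1}
  ]
}}

```text
clock: 15.62
tool_pos: [0.5727, -0.2349, 0.2208]
eef_rot: [0.999, 0.049, 0.002, 0.001]
contact_force: [-0.0, 0.9, 0.0]
opening: 0.068
```

```bash
python3 - <<'E'
from rod import *
go(.427,-.2497,.2205,5.6);print(get_state()["opening"]*88)
E
```

```text
at [ 0.5727 -0.2349  0.2208] yaw 5.66 tilt [ 5.e-03 -8.e-04 -1.e+00] d units [-0.1831  0.0004 -0.0005] wz 0.0003 F [-0.01  0.93  0.04] t 15.625
5.9593861771299235
```

Slide out, half way first.

Request:
{"api": "apply_moves", "payload": {
  "series": [
    {"x": -0.012,"y": 0,"z": 0,"wx": 0,"wy": 0,"wz": 0,"fingers": -1},
    {"x": -0.017,"y": 0,"z": 0,"wx": 0,"wy": 0,"wz": 0,"fingers": -1},
    {"x": -0.017,"y": 0,"z": 0,"wx": 0,"wy": 0,"wz": 0,"fingers": -1},
    {"x": -0.017,"y": 0,"z": 0,"wx": 0,"wy": 0,"wz": 0,"fingers": -1},
    {"x": -0.017,"y": 0,"z": 0,"wx": 0,"wy": 0,"wz": 0,"fingers": -1}
  ]
}}

```text
clock: 16.25
tool_pos: [0.5045, -0.2414, 0.22]
eef_rot: [0.999, 0.049, 0.001, 0.0]
contact_force: [0.2, 0.1, -0.3]
opening: 0.065
```

```bash
python3 - <<'E'
from rod import *
go(.427,-.2497,.2205,5.6);print(get_state()["opening"]*88)
E
```

```text
at [ 0.5045 -0.2414  0.22  ] yaw 5.66 tilt [ 3.e-03 -6.e-04 -1.e+00] d units [-0.0975  0.0007 -0.0009] wz 0.0003 F [ 0.2   0.1  -0.27] t 16.25
5.706535312153121
```

Request:
{"api": "apply_moves", "payload": {
  "series": [
    {"x": -0.017,"y": 0,"z": -0.001,"wx": 0,"wy": 0,"wz": 0,"fingers": -1},
    {"x": -0.017,"y": 0,"z": -0.0005,"wx": 0,"wy": 0,"wz": 0,"fingers": -1},
    {"x": -0.017,"y": 0,"z": 0,"wx": 0,"wy": 0,"wz": 0,"fingers": -1},
    {"x": -0.017,"y": 0,"z": 0,"wx": 0,"wy": 0,"wz": 0,"fingers": -1},
    {"x": -0.017,"y": 0,"z": 0,"wx": 0,"wy": 0,"wz": 0,"fingers": -1},
    {"x": -0.017,"y": 0,"z": 0,"wx": 0,"wy": 0,"wz": 0,"fingers": -1}
  ]
}}

```text
clock: 17.0
tool_pos: [0.4171, -0.2502, 0.2212]
eef_rot: [0.999, 0.049, 0.001, 0.001]
contact_force: [-0.9, 0.1, -0.7]
opening: 0.069
```

```bash
python3 - <<'E'
from rod import *
go(.4768,.0064,.2205,-13.4);print(get_state()["opening"]*88)
E
```

```text
at [ 0.4171 -0.2502  0.2212] yaw 5.62 tilt [ 0.0024 -0.001  -1.    ] d units [ 0.1057 -0.3119  0.0007] wz 0.1057 F [-0.94  0.11 -0.66] t 17.0
6.037263727932965
```

Request:
{"api": "apply_moves", "payload": {
  "series": [
    {"x": 0,"y": -0.045,"z": 0,"wx": 0,"wy": 0,"wz": 0,"fingers": -1},
    {"x": 0,"y": -0.055,"z": 0,"wx": 0,"wy": 0,"wz": 0,"fingers": -1},
    {"x": 0.02,"y": -0.055,"z": 0,"wx": 0,"wy": 0,"wz": 0,"fingers": -1},
    {"x": 0.03,"y": -0.055,"z": 0,"wx": 0,"wy": 0,"wz": 0,"fingers": -1},
    {"x": 0.03,"y": -0.055,"z": 0,"wx": 0,"wy": 0,"wz": 0,"fingers": -1},
    {"x": 0.02,"y": -0.03,"z": 0,"wx": 0,"wy": 0,"wz": 0.05,"fingers": -1},
    {"x": 0,"y": 0,"z": 0,"wx": 0,"wy": 0,"wz": 0.05,"fingers": -1},
    {"x": 0,"y": 0,"z": 0,"wx": 0,"wy": 0,"wz": 0,"fingers": -1}
  ]
}}

```text
clock: 18.0
tool_pos: [0.4728, -0.0028, 0.221]
eef_rot: [0.994, -0.114, 0.002, 0.0]
contact_force: [0.1, -0.4, 0.1]
opening: 0.067
```

```bash
python3 - <<'E'
from rod import *
go(.4768,.0064,.2205,-13.4);print(get_state()["opening"]*88)
E
```

```text
at [ 0.4728 -0.0028  0.221 ] yaw -13.06 tilt [ 0.0048 -0.0013 -1.    ] d units [ 0.0023 -0.0124  0.0006] wz 0.0019 F [ 0.13 -0.39  0.14] t 18.0
5.914047574503064
```

Request:
{"api": "apply_moves", "payload": {
  "series": [
    {"x": 0.0015,"y": -0.008,"z": 0,"wx": 0,"wy": -0.0015,"wz": 0.0018,"fingers": -1},
    {"x": 0.001,"y": -0.003,"z": 0.02,"wx": 0,"wy": 0,"wz": 0,"fingers": -1},
    {"x": 0,"y": 0,"z": 0.025,"wx": 0,"wy": 0,"wz": 0,"fingers": -1},
    {"x": 0,"y": 0,"z": 0.02,"wx": 0,"wy": 0,"wz": 0,"fingers": -1},
    {"x": 0,"y": 0,"z": 0,"wx": 0,"wy": 0,"wz": 0,"fingers": -1}
  ]
}}

```text
clock: 18.62
tool_pos: [0.4774, 0.0045, 0.1683]
eef_rot: [0.994, -0.114, 0.001, -0.001]
contact_force: [-0.4, 0.9, -0.3]
opening: 0.066
```

```bash
cat > tray.py <<'E'
from h import *
def look():
    s=get_state();c=camera_model("wrist");p,d=snapshot("wrist");P,C=cloud(p,d,c);a,M=yaw(s);T=(P-s["tool_pos"])@M
    np.savez("w6.npz",p=p,d=d,W=c["world_from_camera"])
    q=T[(abs(T[:,0])<.012)&(T[:,1]>-.07)&(T[:,1]<.02)&(T[:,2]>.024)&(T[:,2]<.036)]
    y0=np.percentile(q[:,1],1);e=q[(q[:,1]>y0)&(q[:,1]<-.025)]
    l=cv2.fitLine(e[:,1::-1].astype(np.float32),cv2.DIST_HUBER,0,.01,.01).ravel() # (y,x)
    print("gate: y",y0+.048,"x",np.percentile(e[:,0],[3,50,97]),"skew",l[1]/l[0],"sh z",np.median(e[:,2]),"n",len(e))
    pl=P[(P[:,2]>.018)&(P[:,2]<.03)&(P[:,0]>.41)&(P[:,0]<.68)&(P[:,1]>-.13)&(P[:,1]<.13)]
    print("plat",cv2.minAreaRect((pl[:,:2]*1e3).astype(np.float32)))
    X=np.array([np.cos(np.radians(-13.4)),np.sin(np.radians(-13.4))]);Y=np.array([-X[1],X[0]])
    print("plat +Y edge",np.percentile(pl[:,:2]@Y,[.5,99.5]),"X",np.percentile(pl[:,:2]@X,[.5,99.5]))
    ch=P[(P[:,2]>.06)&(P[:,2]<.069)&(P[:,0]>.41)&(P[:,0]<.62)&(P[:,1]>.02)&(P[:,1]<.08)];t=ch[:,:2]
    if len(ch)>20:print("cheek Y",np.percentile(t@Y,[2,98]),"X",np.percentile(t@X,[1,99]))
    gw=np.array([np.median(e[:,0]),y0+.048,.03])@M.T+s["tool_pos"];print("gate world",gw,"XY",gw[:2]@X,gw[:2]@Y)
    return p
E
python3 - <<'E'
from tray import *
go(.4768,.0064,.161,-13.4);p=look();cv2.imwrite("pics/w6.png",cv2.resize(p[:300,130:430,::-1],(600,600)))
E
```

```text
at [0.4774 0.0045 0.1683] yaw -13.04 tilt [ 0.0016  0.0013 -1.    ] d units [-0.0013 -0.0022  0.0091] wz 0.002 F [-0.38  0.94 -0.33] t 18.625
gate: y 0.00025874792075591957 x [-0.00267126  0.00035032  0.00276887] skew -0.015237609 sh z 0.03087366150091962 n 377
plat ((531.7474975585938, 0.981658935546875), (155.9980926513672, 189.65533447265625), 76.0353775024414)
plat +Y edge [0.0643424 0.201435 ] X [0.42328962 0.61095699]
cheek Y [0.1598665  0.17449454] X [0.44638605 0.58910291]
gate world [0.4777245  0.00417718 0.13829526] XY 0.46375081443517574 0.11477510621137753
```

View pics/w6.png

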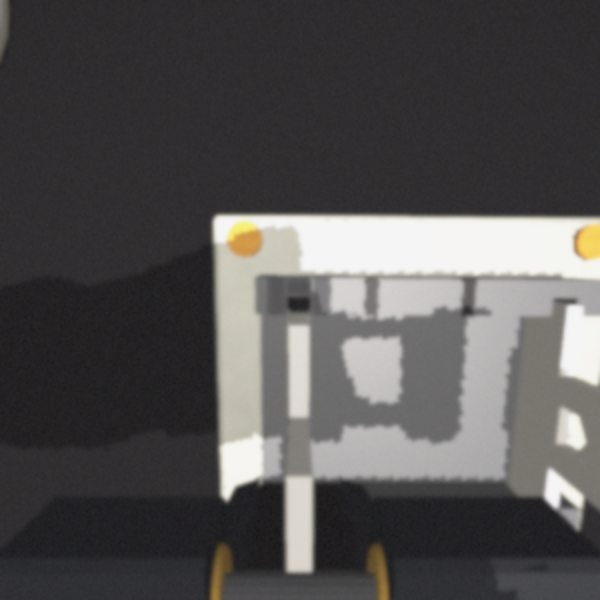

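Request:
{"api": "apply_moves", "payload": {
  "series": [
    {"x": -0.0015,"y": -0.0015,"z": 0.004,"wx": 0,"wy": 0,"wz": 0.002,"fingers": -1},
    {"x": 0,"y": 0,"z": 0.01,"wx": 0,"wy": 0,"wz": 0,"fingers": -1},
    {"x": 0,"y": 0,"z": 0.006,"wx": 0,"wy": 0,"wz": 0,"fingers": -1},
    {"x": 0,"y": 0,"z": 0,"wx": 0,"wy": 0,"wz": 0,"fingers": -1}
  ],
  "force": 40
}}

```text
clock: 19.18
tool_pos: [0.478, 0.0059, 0.1533]
eef_rot: [0.993, -0.117, 0.003, -0.001]
contact_force: [-0.6, 0.0, -0.2]
opening: 0.062
```

```bash
python3 - <<'E'
from tray import *
go(.4768,.0064,.140,-13.4);p=look()
E
```

```text
at [0.478  0.0059 0.1533] yaw -13.42 tilt [ 0.0058  0.0018 -1.    ] d units [-0.0017 -0.0002  0.0166] wz -0.0001 F [-0.56  0.02 -0.16] t 19.175
gate: y 0.00026780502292619857 x [-0.00266706  0.00035312  0.00277205] skew -0.0005943206 sh z 0.03097931770859505 n 376
plat ((532.9459838867188, 5.735359191894531), (145.38442993164062, 189.87396240234375), 76.14794158935547)
plat +Y edge [0.06583078 0.20094105] X [0.42330496 0.61092893]
cheek Y [0.16020049 0.17470399] X [0.44599195 0.58895342]
gate world [0.47843396 0.0055994  0.1232723 ] XY 0.46411136714131784 0.11632303216480788
```

Request:
{"api": "apply_moves", "payload": {
  "series": [
    {"x": -0.003,"y": 0,"z": 0,"wx": 0,"wy": -0.0018,"wz": 0,"fingers": -1},
    {"x": 0,"y": 0,"z": 0,"wx": 0,"wy": 0,"wz": 0,"fingers": -1}
  ]
}}

```text
clock: 19.48
tool_pos: [0.4757, 0.0065, 0.1536]
eef_rot: [0.993, -0.117, 0.0, -0.002]
contact_force: [0.4, 0.9, 0.5]
opening: 0.065
```

```bash
python3 - <<'E'
from tray import *
go(.4768,.0064,.140,-13.4);p=look()
E
```

```text
at [0.4757 0.0065 0.1536] yaw -13.42 tilt [ 6.0e-04  3.2e-03 -1.0e+00] d units [ 0.0013 -0.0001  0.017 ] wz -0.0001 F [0.35 0.91 0.45] t 19.475
gate: y 0.00023284253272772698 x [-0.00268998 -0.00024794  0.00275895] skew -0.00042494832 sh z 0.030952364219937523 n 379
plat ((533.19189453125, 5.403343200683594), (144.84674072265625, 189.46856689453125), 76.5702133178711)
plat +Y edge [0.06525614 0.20104947] X [0.4233488  0.61083922]
cheek Y [0.16025683 0.17469609] X [0.44621747 0.58900399]
gate world [0.47544368 0.00643656 0.12360845] XY 0.4610084870470213 0.1164444077013955
```

Request:
{"api": "apply_moves", "payload": {
  "series": [
    {"x": 0.001,"y": 0.0005,"z": 0.004,"wx": -0.001,"wy": 0,"wz": 0,"fingers": -1},
    {"x": 0,"y": 0,"z": 0.004,"wx": 0,"wy": 0,"wz": 0,"fingers": -1},
    {"x": 0,"y": 0,"z": 0.004,"wx": 0,"wy": 0,"wz": 0,"fingers": -1},
    {"x": 0,"y": 0,"z": 0,"wx": 0,"wy": 0,"wz": 0,"fingers": -1}
  ]
}}

```text
clock: 20.02
tool_pos: [0.4767, 0.0059, 0.1433]
eef_rot: [0.993, -0.117, 0.0, 0.0]
contact_force: [-1.0, -0.0, -0.2]
opening: 0.065
```

```bash
python3 - <<'E'
from tray import *
go(.4765,.0062,.140,-13.4)
E
```

```text
at [0.4767 0.0059 0.1433] yaw -13.42 tilt [ 2.e-04 -1.e-04 -1.e+00] d units [-0.0003 -0.0003  0.0042] wz -0.0001 F [-0.96 -0.   -0.16] t 20.025
```

Request:
{"api": "apply_moves", "payload": {
  "series": [
    {"x": 0,"y": 0,"z": 0.003,"wx": 0,"wy": 0,"wz": 0,"fingers": -1},
    {"x": 0,"y": 0,"z": 0.003,"wx": 0,"wy": 0,"wz": 0,"fingers": -1},
    {"x": 0,"y": 0,"z": 0.003,"wx": 0,"wy": 0,"wz": 0,"fingers": -1}
  ]
}}

```text
clock: 20.4
tool_pos: [0.4768, 0.0059, 0.1358]
eef_rot: [0.993, -0.117, 0.0, -0.0]
contact_force: [-0.0, -0.5, -0.7]
opening: 0.067
```

```bash
python3 - <<'E'
from tray import *
go(.4765,.0062,.140,-13.4)
E
```

```text
at [0.4768 0.0059 0.1358] yaw -13.42 tilt [ 6.e-04 -0.e+00 -1.e+00] d units [-0.0005 -0.0002 -0.0053] wz -0.0001 F [-0.05 -0.47 -0.72] t 20.4
```

Request:
{"api": "apply_moves", "payload": {
  "series": [
    {"x": 0,"y": 0,"z": 0.003,"wx": 0,"wy": 0,"wz": 0,"fingers": -1},
    {"x": 0,"y": 0,"z": 0.003,"wx": 0,"wy": 0,"wz": 0,"fingers": -1},
    {"x": 0,"y": 0,"z": 0.003,"wx": 0,"wy": 0,"wz": 0,"fingers": -1},
    {"x": 0,"y": 0,"z": 0.003,"wx": 0,"wy": 0,"wz": 0,"fingers": -1}
  ]
}}

```text
clock: 20.9
tool_pos: [0.4776, 0.0058, 0.1261]
eef_rot: [0.993, -0.117, 0.001, -0.0]
contact_force: [-1.2, -0.7, 6.8]
opening: 0.061
```

```bash
python3 - <<'E'
from tray import *
go(.4765,.0062,.115,-13.4)
E
```

```text
at [0.4776 0.0058 0.1261] yaw -13.43 tilt [ 0.0023 -0.     -1.    ] d units [-0.0014 -0.0001  0.0139] wz -0.0001 F [-1.23 -0.74  6.82] t 20.9
```

Request:
{"api": "apply_moves", "payload": {
  "series": [
    {"x": -0.001,"y": 0,"z": 0.003,"wx": 0,"wy": -0.0005,"wz": 0,"fingers": -1},
    {"x": 0,"y": 0,"z": 0.003,"wx": 0,"wy": 0,"wz": 0,"fingers": -1},
    {"x": 0,"y": 0,"z": 0.003,"wx": 0,"wy": 0,"wz": 0,"fingers": -1}
  ]
}}

```text
clock: 21.28
tool_pos: [0.4776, 0.0056, 0.1204]
eef_rot: [0.993, -0.117, 0.002, -0.0]
contact_force: [-1.3, 0.7, 7.6]
opening: 0.065
```

```bash
python3 - <<'E'
from tray import *
go(.4765,.0062,.112,-13.4)
E
```

```text
at [0.4776 0.0056 0.1204] yaw -13.46 tilt [ 0.0033 -0.     -1.    ] d units [-0.0015 -0.0004  0.0105] wz -0.0003 F [-1.26  0.7   7.58] t 21.275
```

Request:
{"api": "apply_moves", "payload": {
  "series": [
    {"x": 0,"y": 0,"z": 0.003,"wx": 0,"wy": 0,"wz": 0,"fingers": -1},
    {"x": 0,"y": 0,"z": 0.003,"wx": 0,"wy": 0,"wz": 0,"fingers": -1},
    {"x": 0,"y": 0,"z": 0.003,"wx": 0,"wy": 0,"wz": 0,"fingers": -1}
  ]
}}

```text
clock: 21.65
tool_pos: [0.4774, 0.0053, 0.1148]
eef_rot: [0.993, -0.117, 0.002, -0.0]
contact_force: [-1.1, -0.8, 8.3]
opening: 0.066
```

```bash
python3 - <<'E'
from tray import *
go(.4765,.0062,.112,-13.4)
E
```

```text
at [0.4774 0.0053 0.1148] yaw -13.48 tilt [ 4.2e-03 -3.0e-04 -1.0e+00] d units [-0.0014 -0.0008  0.0034] wz -0.0005 F [-1.13 -0.83  8.3 ] t 21.65
```

Request:
{"api": "apply_moves", "payload": {
  "series": [
    {"x": 0,"y": 0,"z": 0.003,"wx": 0,"wy": 0,"wz": 0,"fingers": -1},
    {"x": 0,"y": 0,"z": 0.0025,"wx": 0,"wy": 0,"wz": 0,"fingers": -1}
  ]
}}

```text
clock: 21.9
tool_pos: [0.4773, 0.005, 0.1114]
eef_rot: [0.993, -0.118, 0.002, 0.0]
contact_force: [-1.5, 0.2, 8.7]
opening: 0.064
```

Request:
{"api": "apply_moves", "payload": {
  "series": [
    {"x": 0,"y": 0,"z": 0.0025,"wx": 0,"wy": 0,"wz": 0,"fingers": -1}
  ]
}}

```text
clock: 22.02
tool_pos: [0.4774, 0.0049, 0.1102]
eef_rot: [0.993, -0.118, 0.003, 0.0]
contact_force: [-2.3, -0.6, 16.3]
opening: 0.063
```

Request:
{"api": "apply_moves", "payload": {
  "series": [
    {"x": 0,"y": 0,"z": 0.0025,"wx": 0,"wy": 0,"wz": 0,"fingers": -1}
  ]
}}

```text
clock: 22.15
tool_pos: [0.4775, 0.0048, 0.1095]
eef_rot: [0.993, -0.118, 0.003, 0.0]
contact_force: [-2.5, -0.1, 22.6]
opening: 0.064
```

Request:
{"api": "apply_moves", "payload": {
  "series": [
    {"x": 0,"y": 0,"z": 0.0018,"wx": 0,"wy": 0,"wz": 0,"fingers": -1}
  ]
}}

```text
clock: 22.28
tool_pos: [0.4775, 0.0048, 0.1094]
eef_rot: [0.993, -0.118, 0.004, 0.0]
contact_force: [-2.6, -0.3, 19.6]
opening: 0.067
```

Request:
{"api": "apply_moves", "payload": {
  "series": [
    {"x": 0,"y": 0,"z": 0.0018,"wx": 0,"wy": 0,"wz": 0,"fingers": -1}
  ]
}}

```text
clock: 22.4
tool_pos: [0.4774, 0.0049, 0.1094]
eef_rot: [0.993, -0.118, 0.004, -0.0]
contact_force: [-3.1, 0.3, 20.3]
opening: 0.065
```

```bash
python3 - <<'E'
from tray import *
go(.4765,.0062,.112,-13.4);look();go(.4765,.0062,.112,-13.4)
E
```

```text
at [0.4774 0.0049 0.1094] yaw -13.52 tilt [ 8.2e-03 -8.0e-04 -1.0e+00] d units [-0.0015 -0.0014 -0.0033] wz -0.0007 F [-3.11  0.27 20.26] t 22.4
gate: y 0.0003647319798333881 x [-0.00329411 -0.00055819  0.00215281] skew -0.003855674 sh z 0.030855247825980085 n 376
plat ((533.4127807617188, 6.101585388183594), (145.01132202148438, 189.7548370361328), 76.43982696533203)
plat +Y edge [0.08846178 0.20169641] X [0.42337527 0.61114631]
cheek Y [0.15989763 0.17460117] X [0.44634301 0.58941727]
gate world [0.47706381 0.00460142 0.07937666] XY 0.46300979448614626 0.11503468244705058
at [0.4774 0.0048 0.1094] yaw -13.52 tilt [ 8.1e-03 -9.0e-04 -1.0e+00] d units [-0.0015 -0.0014 -0.0033] wz -0.0007 F [-3.39  0.36 18.58] t 22.45
```

Request:
{"api": "apply_moves", "payload": {
  "series": [
    {"x": 0,"y": 0,"z": 0.0018,"wx": 0,"wy": 0,"wz": 0,"fingers": -1},
    {"x": 0,"y": 0,"z": 0.001,"wx": 0,"wy": 0,"wz": 0,"fingers": -1},
    {"x": 0,"y": 0,"z": 0,"wx": 0,"wy": 0,"wz": 0,"fingers": -0.6},
    {"x": 0,"y": 0,"z": 0,"wx": 0,"wy": 0,"wz": 0,"fingers": -0.4},
    {"x": 0,"y": 0,"z": 0,"wx": 0,"wy": 0,"wz": 0,"fingers": -0.4},
    {"x": 0,"y": 0,"z": -0.01,"wx": 0,"wy": 0,"wz": 0,"fingers": -0.4},
    {"x": 0,"y": 0,"z": -0.04,"wx": 0,"wy": 0,"wz": 0,"fingers": -0.4},
    {"x": 0,"y": 0,"z": -0.06,"wx": 0,"wy": 0,"wz": 0,"fingers": -0.4}
  ]
}}

```text
clock: 23.45
tool_pos: [0.4741, 0.0049, 0.1973]
eef_rot: [0.993, -0.117, 0.001, 0.001]
contact_force: [0.3, -0.0, 0.4]
opening: 0.299
```

```bash
python3 - <<'E'
from tray import *
go(.4765,.0062,.2,-13.4)
c=camera_model("wrist");p,d=snapshot("wrist");P,C=cloud(p,d,c);X=np.array([np.cos(np.radians(-13.4)),np.sin(np.radians(-13.4))]);Y=np.array([-X[1],X[0]])
q=P[(P[:,2]>.07)&(P[:,2]<.14)&(P[:,0]>.44)&(P[:,0]<.51)&(abs(P[:,1])<.08)]
t=np.c_[q[:,:2]@X,q[:,:2]@Y,q[:,2]]
top=t[t[:,2]>.122];sh=t[(t[:,2]>.073)&(t[:,2]<.085)]
print("top",len(top),np.percentile(top,[3,50,97],axis=0));print("sh",len(sh),np.percentile(sh,[1,50,99],axis=0))
p,d=snapshot("scene");cv2.imwrite("pics/sfin.png",cv2.resize(p[150:350,150:430,::-1],(784,560)))
E
```

```text
at [0.4741 0.0049 0.1973] yaw -13.49 tilt [ 0.0013 -0.0015 -1.    ] d units [ 0.0025 -0.0023 -0.0034] wz -0.0005 F [ 0.31 -0.01  0.37] t 23.45
top 461 [[0.4597844  0.09621258 0.12811942]
 [0.46278605 0.11727142 0.13103184]
 [0.46574213 0.13491783 0.13230111]]
sh 244 [[0.45992313 0.0667485  0.07763769]
 [0.46255205 0.14629391 0.07913718]
 [0.46539228 0.16289644 0.08099826]]
```

View pics/sfin.png

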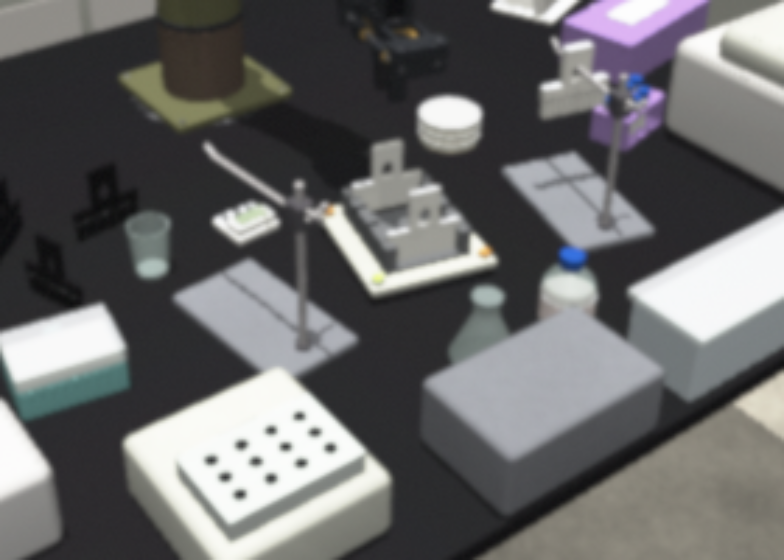

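```bash
python3 -c "
from plant import *
print(finish_job())"
```

```text
the job is handed in; nothing more can be done
None
```

I moved both combs as one pinch to the level part of the spare hook and let them go. I then took the gate off the crowded hook, pressed it into the tray's open-end grooves and handed the job in at 23.5 s; no verdict is reported.

- **Combs:** after release their tab tops stood at 0.230 m, the same as when they first hung. The final scene picture shows both together on the spare hook and the crowded hook empty.
- **Pressing:** the cords' drag was about 8 N. The seal contact came where the camera had put it, at a foot height of about 0.036 m, and the force rose to a peak of 22.6 N. It then held at about 20 N for over 0.3 s, so I estimate 11 to 14 N on the seal and 1.1 to 1.4 mm of squeeze.
- **Gate after release:** it is upright, about 1 mm from the seat sideways, and its shoulder stayed at about 0.079 m, so it did not visibly spring back.
- **Bystanders:** all seen in place in the final picture, though I did not measure them.
- **Disagreement:** the wrist camera and the two fixed cameras differed by 3 to 6 mm sideways on the hooks. I went by the wrist camera's view of the held part against its target, and it fitted without unusual forces.

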